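# Log a welded post foot and trace its weld with a sprung probe

## Task

Clear every sawn offcut out of the blue jig into the yellow scrap bin. Pick up the post foot by its post and hold it still for about a second in front of the reader's lens, first with the red dot, then the yellow, then the blue one facing the lens: square on, the dot level with the lens and about 8 cm from it; then seat it flat in the emptied jig. Take the orange probe and run its sprung tip along the copper-coloured weld, slowly (about 2 cm a second) and lightly pressed part-way in, from the weld's end at the plain/red corner round the red, yellow and blue sides to its other end, put the probe back upright in its stand, and leave the other things on the bench where they are.

Things in the scene. Friction and masses are not known exactly. Their poses are not given: they have to be found in the camera images.
- bracket: Post foot, 0.35 to 0.6 kg: aluminium plate 110x110x8 mm, centred on it a grey 40x40 mm post 62 mm tall. Origin: centre of the plate's underside, z up the post. 20 mm dots 28 mm above the underside: red on the post's +y side, yellow on +x, blue on -y; -x is plain. Starts loose on the bench, yellow side roughly away from the robot; may go in the jig any of four ways round.
- seam0 (a point): point on the weld at the start of the seam (plain/red corner): (-27, 27, 9) mm in the post foot's frame. The copper-coloured bead, 7 mm wide, runs on the plate round the post's foot, its centre line 7 mm outside the post's faces; the bead is look only (the tip slides on the plate, 8 mm above the underside)
- seam2 (a point): point on the weld at the red/yellow corner: (27, 27, 9) mm in the post foot's frame. The copper-coloured bead, 7 mm wide, runs on the plate round the post's foot, its centre line 7 mm outside the post's faces; the bead is look only (the tip slides on the plate, 8 mm above the underside)
- seam4 (a point): point on the weld at the yellow/blue corner: (27, -27, 9) mm in the post foot's frame. The copper-coloured bead, 7 mm wide, runs on the plate round the post's foot, its centre line 7 mm outside the post's faces; the bead is look only (the tip slides on the plate, 8 mm above the underside)
- seam6 (a point): point on the weld at the end of the seam (blue/plain corner): (-27, -27, 9) mm in the post foot's frame. The copper-coloured bead, 7 mm wide, runs on the plate round the post's foot, its centre line 7 mm outside the post's faces; the bead is look only (the tip slides on the plate, 8 mm above the underside)
- jig: Blue jig fixed to the bench: tray 134 x 134 mm outside with a square pocket 120 x 120 mm, floor 6 mm above the bench, rims 7 mm thick rising to 16 mm above the bench. Origin: centre of its underside; x and y along its sides.
- offcut_a: sawn metal offcut, a steel block 34 (x) x 24 (y) x 30 mm. Origin: centre of its underside, z up along its 30 mm height. It starts in the jig's pocket (on the 6 mm floor), or is absent (None). 120 g.
- offcut_b: sawn metal offcut, a brass-coloured block 34 (x) x 24 (y) x 30 mm. Origin: centre of its underside, z up along its 30 mm height. It starts in the jig's pocket (on the 6 mm floor), or is absent (None). 120 g.
- offcut_c: sawn metal offcut, a round steel bar end, 28 mm diameter, 30 mm tall. Origin: centre of its underside, z up along its 30 mm height. It starts in the jig's pocket (on the 6 mm floor), or is absent (None). 120 g.
- offcut_d: sawn metal offcut, a round copper-coloured bar end, 28 mm diameter, 30 mm tall. Origin: centre of its underside, z up along its 30 mm height. It starts in the jig's pocket (on the 6 mm floor), or is absent (None). 120 g.
- bin: Yellow open scrap bin fixed to the bench, 140 (x) x 180 (y) x 60 mm high, walls and floor 4 to 5 mm thick. Origin: centre of its underside.
- probe: Orange probe pen, 150 mm long, 90 g, standing upright in its stand. Origin: on its axis at the end of the unpressed tip; z up along its axis. 5 mm steel tip, silver barrel of 15 mm diameter from 26 to 65 mm up, collar of 36 mm diameter from 65 to 71 mm, orange grip of 16 mm diameter from 71 to 150 mm. Gripped 110 mm up, the fingers clear the post.
- probe_tip (a joint): how far the probe's sprung tip is pressed in along the probe's axis: 0 fully out, 0.010 m fully in. Preloaded spring: 1 N to start, 3.5 N fully in.
- probe_point (a point): the end of the probe's tip (moves with it)
- stand: Black stand fixed to the bench, block 70 x 70 x 80 mm with a vertical through hole of 24 mm diameter at its centre, chamfered 4 mm. The probe hangs in it by its collar, which rests on the block's top, so the probe's origin is then 15 mm above the bench. Origin: centre of its underside.
- reader_lens (a point): middle of the round lens of the white code reader fixed to the bench, 150 mm above the bench. It looks along its own -x (x points back into the reader, z up). Behind it: head 70x70x60 mm, stalk, and dark foot 90x110x12 mm whose front edge lies 4 mm in front of the lens
- spraycan: bystander, to be left alone: red spray can 66 mm wide, 190 mm tall; origin under its centre
- tape: bystander, to be left alone: blue roll of tape lying flat, 90 mm wide, 24 mm tall; origin under its centre
- wrench: bystander, to be left alone: steel wrench lying flat
- hammer: bystander, to be left alone: hammer lying flat
- billet: bystander, to be left alone: steel block 90x45x30 mm; origin under its centre
- mug: bystander, to be left alone: blue mug 80 mm wide, 90 mm tall; origin under its centre
- bolts: bystander, to be left alone: amber jar 70 mm wide, 90 mm tall; origin under its centre
There are look-alikes about, which are no part of the job. There is more than one size of the offcut_b; the job needs the smallest.

How it is judged (in metres and radians):
On the way, in this order (a step that is already met when the one before it is completed fails the run):
1. the red dot is shown square to the reader's lens and held still (y of reader_lens in the frame of bracket between 0.065 and 0.14 m and x of reader_lens in the frame of bracket between -0.03 and 0.03 m and z of reader_lens in the frame of bracket between -0.005 and 0.062 m and angle between the y axis of bracket and the x axis of reader_lens, either way round below 0.22 rad and x of bracket in the frame of reader_lens below -0.05 m and angle between bracket's own z axis and vertical below 0.25 rad and linear speed of bracket below 0.05 m/s), for 0.5 s.
2. the yellow dot is shown square to the reader's lens and held still (x of reader_lens in the frame of bracket between 0.065 and 0.14 m and y of reader_lens in the frame of bracket between -0.03 and 0.03 m and z of reader_lens in the frame of bracket between -0.005 and 0.062 m and angle between the x axis of bracket and the x axis of reader_lens, either way round below 0.22 rad and x of bracket in the frame of reader_lens below -0.05 m and angle between bracket's own z axis and vertical below 0.25 rad and linear speed of bracket below 0.05 m/s), for 0.5 s.
3. the blue dot is shown square to the reader's lens and held still (y of reader_lens in the frame of bracket between -0.14 and -0.065 m and x of reader_lens in the frame of bracket between -0.03 and 0.03 m and z of reader_lens in the frame of bracket between -0.005 and 0.062 m and angle between the y axis of bracket and the x axis of reader_lens, either way round below 0.22 rad and x of bracket in the frame of reader_lens below -0.05 m and angle between bracket's own z axis and vertical below 0.25 rad and linear speed of bracket below 0.05 m/s), for 0.5 s.
4. with every offcut in the bin and the bracket seated in the jig, the sprung tip rests, part pressed in, on the start of the seam (plain/red corner) (x of offcut_a in the frame of bin between -0.07 and 0.07 m and y of offcut_a in the frame of bin between -0.09 and 0.09 m and z of offcut_a in the frame of bin between -0.01 and 0.055 m and linear speed of each of offcut_a, offcut_b, offcut_c, offcut_d below 0.05 m/s and x of offcut_b in the frame of bin between -0.07 and 0.07 m and y of offcut_b in the frame of bin between -0.09 and 0.09 m and z of offcut_b in the frame of bin between -0.01 and 0.055 m and x of offcut_c in the frame of bin between -0.07 and 0.07 m and y of offcut_c in the frame of bin between -0.09 and 0.09 m and z of offcut_c in the frame of bin between -0.01 and 0.055 m and x of offcut_d in the frame of bin between -0.07 and 0.07 m and y of offcut_d in the frame of bin between -0.09 and 0.09 m and z of offcut_d in the frame of bin between -0.01 and 0.055 m and horizontal distance between bracket and jig below 0.011 m and z of bracket in the frame of jig between 0.002 and 0.01 m and angle between bracket's own z axis and vertical below 0.05 rad and horizontal distance between probe_point and seam0 below 0.0075 m and z of probe_point in the frame of bracket between 0.004 and 0.016 m and value of joint probe_tip between 0.0006 and 0.0092 m and linear speed of probe below 0.045 m/s), for 0.2 s.
5. the tip, still pressed in and moving slowly, passes the middle of the red side (horizontal distance between bracket and jig below 0.011 m and z of bracket in the frame of jig between 0.002 and 0.01 m and angle between bracket's own z axis and vertical below 0.05 rad and x of probe_point in the frame of bracket between -0.0065 and 0.0065 m and y of probe_point in the frame of bracket between 0.0205 and 0.0335 m and z of probe_point in the frame of bracket between 0.004 and 0.016 m and value of joint probe_tip between 0.0006 and 0.0092 m and linear speed of probe below 0.045 m/s), for 0.15 s.
6. the tip, still pressed in and moving slowly, passes the red/yellow corner (horizontal distance between bracket and jig below 0.011 m and z of bracket in the frame of jig between 0.002 and 0.01 m and angle between bracket's own z axis and vertical below 0.05 rad and horizontal distance between probe_point and seam2 below 0.0075 m and z of probe_point in the frame of bracket between 0.004 and 0.016 m and value of joint probe_tip between 0.0006 and 0.0092 m and linear speed of probe below 0.045 m/s), for 0.15 s.
7. the tip, still pressed in and moving slowly, passes the middle of the yellow side (horizontal distance between bracket and jig below 0.011 m and z of bracket in the frame of jig between 0.002 and 0.01 m and angle between bracket's own z axis and vertical below 0.05 rad and x of probe_point in the frame of bracket between 0.0205 and 0.0335 m and y of probe_point in the frame of bracket between -0.0065 and 0.0065 m and z of probe_point in the frame of bracket between 0.004 and 0.016 m and value of joint probe_tip between 0.0006 and 0.0092 m and linear speed of probe below 0.045 m/s), for 0.15 s.
8. the tip, still pressed in and moving slowly, passes the yellow/blue corner (horizontal distance between bracket and jig below 0.011 m and z of bracket in the frame of jig between 0.002 and 0.01 m and angle between bracket's own z axis and vertical below 0.05 rad and horizontal distance between probe_point and seam4 below 0.0075 m and z of probe_point in the frame of bracket between 0.004 and 0.016 m and value of joint probe_tip between 0.0006 and 0.0092 m and linear speed of probe below 0.045 m/s), for 0.15 s.
9. the tip, still pressed in and moving slowly, passes the middle of the blue side (horizontal distance between bracket and jig below 0.011 m and z of bracket in the frame of jig between 0.002 and 0.01 m and angle between bracket's own z axis and vertical below 0.05 rad and x of probe_point in the frame of bracket between -0.0065 and 0.0065 m and y of probe_point in the frame of bracket between -0.0335 and -0.0205 m and z of probe_point in the frame of bracket between 0.004 and 0.016 m and value of joint probe_tip between 0.0006 and 0.0092 m and linear speed of probe below 0.045 m/s), for 0.15 s.
10. the tip, still pressed in and moving slowly, passes the end of the seam (blue/plain corner) (horizontal distance between bracket and jig below 0.011 m and z of bracket in the frame of jig between 0.002 and 0.01 m and angle between bracket's own z axis and vertical below 0.05 rad and horizontal distance between probe_point and seam6 below 0.0075 m and z of probe_point in the frame of bracket between 0.004 and 0.016 m and value of joint probe_tip between 0.0006 and 0.0092 m and linear speed of probe below 0.045 m/s), for 0.15 s.
At the end, for the whole second after the job is handed in: Every offcut present lies at rest inside the scrap bin; the post foot is seated flat on the floor of the jig's pocket (within 11 mm of its centre, within 0.05 rad of level); the probe hangs upright in its stand by its collar (within 12 mm and 0.08 rad); all is at rest (x of offcut_a in the frame of bin between -0.07 and 0.07 m and y of offcut_a in the frame of bin between -0.09 and 0.09 m and z of offcut_a in the frame of bin between -0.01 and 0.055 m and linear speed of each of offcut_a, offcut_b, offcut_c, offcut_d below 0.05 m/s and x of offcut_b in the frame of bin between -0.07 and 0.07 m and y of offcut_b in the frame of bin between -0.09 and 0.09 m and z of offcut_b in the frame of bin between -0.01 and 0.055 m and x of offcut_c in the frame of bin between -0.07 and 0.07 m and y of offcut_c in the frame of bin between -0.09 and 0.09 m and z of offcut_c in the frame of bin between -0.01 and 0.055 m and x of offcut_d in the frame of bin between -0.07 and 0.07 m and y of offcut_d in the frame of bin between -0.09 and 0.09 m and z of offcut_d in the frame of bin between -0.01 and 0.055 m and horizontal distance between bracket and jig below 0.011 m and z of bracket in the frame of jig between 0.002 and 0.01 m and angle between bracket's own z axis and vertical below 0.05 rad and linear speed of each of bracket, probe below 0.02 m/s and horizontal distance between probe and stand below 0.012 m and angle between probe's own z axis and vertical below 0.08 rad and z of probe in the frame of stand between 0.01 and 0.02 m); the robot touches nothing.
It fails at once if another thing on the bench is moved by more than 4 cm (distance of any of spraycan, tape, wrench, hammer, billet, mug, bolts from where it was at the start of the episode above 0.04 m).
It fails at once if the post foot is tipped over (angle between bracket's own z axis and vertical above 0.8 rad).
Of offcut_a, offcut_b, offcut_c, offcut_d only 2 to 4 are there at a start; the rules pass over those that are not, and their reading is None.
At some moment in a run one of offcut_a, offcut_b, offcut_c, offcut_d, bracket may be knocked a few centimetres aside while the robot is not near it.
It also fails if it takes over 210 s, if anything falls off the work surface, if the arm or the gripper's body presses on something with over 40 N, if the wrist force passes 120 N, or if a joint passes its speed limit or range.

## Robot

A 7-joint arm with a two-finger parallel gripper is mounted at the origin on the work surface. World frame = base frame: x ahead of the robot, y to its left, z up, the work surface at z = 0. Lengths are in m, angles in degrees, forces in N, time in s.
With the tool pointing down it reaches from about 0.425 to 0.875 m from the base axis. Payload 4.7 kg.
Tool frame: the origin (TCP) lies on the centre line of the jaws, within the pads' length; the fingertips stand 11 mm ahead of it and the grasp point (between the pads) lies 8 mm behind it; z points along the fingers, y is the direction in which the jaws open and shut (so a half turn about z gives the same grasp; the last joint's range is limited). The gripper opens to 87 mm and grips with 3 to 60 N. Pads are 19 mm wide; open, the fingers measure 117 mm over their backs; the gripper's body (75 mm by 190 mm) begins 51 mm behind the grasp point.
Start: joints at [0.808, 18.392, -4.016, 83.108, 1.295, 78.541, -3.26], TCP at [0.65, -0, 0.234] pointing down, gripper open.
Joint ranges: [-163.93, 163.93], [-17.29, 119.83], [-79.2, 71.16], [3.27, 140.29], [-89.18, 269.18], [5.43, 117.66], [-154.24, 154.24]. Speed limits (degrees/s): [147.25, 147.25, 180, 180, 180, 180, 180].

## Interface

Orientations are given as [roll, pitch, yaw] about the fixed x, y, z axes, in that order (R = Rz(yaw) Ry(pitch) Rx(roll)).
In Python, from cell import env gives the robot as it stands.
- The arm moves only by the tool servo_tool, never from a script. Its argument "moves" is text: rows parted by semicolons, each of 7 numbers parted by spaces: the shift along the tool's x, y, z as a fraction of full scale, then the turn, a rotation vector about the tool's x, y, z as a fraction of full scale, then the gripper's target within -1 to 1 (shut at 1, half-way at 0, fully open at -1). A call has 1 to 20 rows; each row shifts and turns the pose as measured when the row begins, along the tool's axes as they then stand; what a row does not reach is not made up. Full scale, the value 1, is 1000 mm for a shift and 0.5 rad for a turn. A row lasts 1/12 s, in which the tool goes at most 41.7 mm and 7.16 degrees, less where a joint would pass 70% of its speed; a pose out of reach is approached as far as the arm can. A call with a number of a shift or a turn outside -1 to 1 is refused whole. A call with a gripper value outside its range is refused whole. The fingers move at their own pace and stop on an object; "squeeze" is the grip in N (left out, the last holds). Time passes only in rows, so rows that do not move let the fingers close. It gives the time, the measured TCP pose, the force and the opening at its end, in the units of the state.
- env.get_obs(): the state, without advancing time (a new reading comes with each control period).
- env.read_camera(name): name is "scene" or "side" or "wrist"; returns a dict with "img" (384x512x3 uint8, red, green, blue), "range_z" (384x512 float32, m along the optical axis (not along the pixel's ray), 0 where there is no reading), "mtx" (3x3 intrinsics, pixels), "T" (4x4, takes a point from camera to world coordinates); the wrist camera has in their place "hand_eye" (4x4, takes a point from camera to tool coordinates, whose origin is the TCP and whose axes are the flange's). Camera axes: x right, y up, looking along -z (the intrinsics and any distortion apply to the point x, -y, -z); pixel columns grow to the right and rows downward; lengths in m; the calibration is good to about 2 mm. A picture is of the moment at which its call begins: read the wrist's pose just before it.
- env.sign_off(): hands the job in, once; it reports no verdict.
The state is a dict: "time_s": time; "qpos": joint angles; "joint_velocities": joint speeds; "effort": joint torques, N m; "tool_pos": TCP position; "tool_rot": TCP orientation; "force": force on the tool from outside, world axes, zero at the start; "wrist_torque": the same for the moment, N m; "grip_width": finger opening in m.
Only numpy, scipy, OpenCV 4.12 (cv2) and the standard library are available. Lean on these libraries where they do the work, as an engineer would, in place of code of your own. Each camera call takes 0.05 s, during which the arm holds its last target.

## Working session

There is one attempt and no reset: what is moved stays moved. The work goes in short steps, Python scripts to look and compute and a tool call to move; the robot and the scene stay as the last step left them, time stands still between calls to the robot, and variables do not carry over. Pictures are saved under pics/ and viewed, and the job is handed in when it is done.

Besides the shell and the picture viewer there is one more tool, called as a command line: name --argument value ..., lists and objects as JSON in quotes. servo_tool: Moves the arm, as the interface text tells. Its arguments: {"type":"object","properties":{"moves":{"type":"string"},"squeeze":{"type":"number"}},"required":["moves"]}

```bash
ls; mkdir -p pics
python3 - <<'E'
from cell import env
import cv2
o=env.get_obs()
for k,v in o.items(): print(k,v)
for n in ["scene","side","wrist"]:
    c=env.read_camera(n)
    cv2.imwrite(f"pics/{n}0.png",cv2.cvtColor(c["img"],cv2.COLOR_RGB2BGR))
    print(n,[k for k in c],c["mtx"].tolist(),c.get("T",c.get("hand_eye")).round(4).tolist())
E
```

```text
pics
time_s 0.0
qpos [ 0.80707882 18.43907137 -4.01535247 83.17675377  1.29539591 78.53934569
 -3.26003134]
joint_velocities [-0.0788846   0.00439971 -0.04674597  0.00748083  0.01718126  0.03569281
  0.18168276]
effort [-2.58547143e-04 -4.91284704e+01 -4.03903294e-01 -3.12526345e+01
 -6.40594075e-02  4.37659642e-02  1.61017233e-04]
tool_pos [ 6.49460707e-01 -4.53460710e-05  2.32445104e-01]
tool_rot [-1.79890095e+02  6.22195991e-03  9.00025956e+01]
force [ 1.00073374 -1.23677598  0.93910855]
wrist_torque [ 0.01635952 -0.09690527  0.0049999 ]
grip_width 0.08721806863271721
scene ['img', 'range_z', 'mtx', 'T'] [[389.5596744516087, 0.0, 253.1377119752357], [0.0, 389.5596744516087, 191.7420718205833], [0.0, 0.0, 1.0]] [[-0.3672, -0.6856, 0.6286, 1.3016], [0.93, -0.2606, 0.2591, 0.3045], [-0.0138, 0.6798, 0.7333, 0.9579], [0.0, 0.0, 0.0, 1.0]]
side ['img', 'range_z', 'mtx', 'T'] [[387.2203236567611, 0.0, 248.40681894162773], [0.0, 387.2203236567611, 193.20882925049284], [0.0, 0.0, 1.0]] [[-0.8006, 0.2887, -0.5251, -0.1506], [-0.5991, -0.403, 0.6918, 0.9469], [-0.012, 0.8685, 0.4956, 0.8079], [0.0, 0.0, 0.0, 1.0]]
wrist ['img', 'range_z', 'mtx', 'hand_eye'] [[320.92455913705965, 0.0, 254.22970873473406], [0.0, 320.92455913705965, 195.49140370156368], [0.0, 0.0, 1.0]] [[-0.0012, 0.966, 0.2584, 0.0687], [1.0, 0.0009, 0.0012, -0.0003], [0.0009, 0.2584, -0.966, -0.1517], [0.0, 0.0, 0.0, 1.0]]
```

View pics/scene0.png

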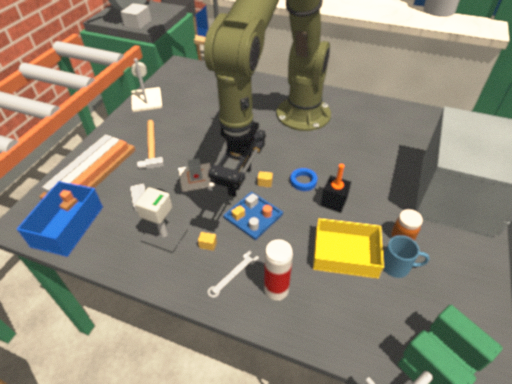

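View pics/side0.png

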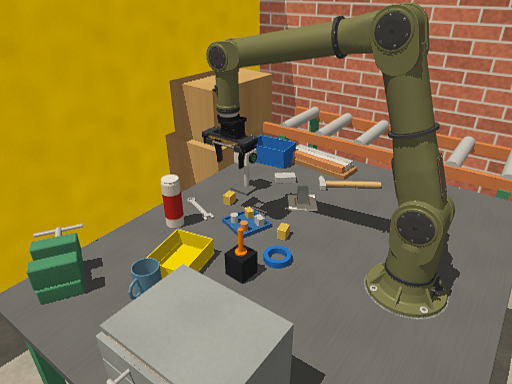

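View pics/wrist0.png

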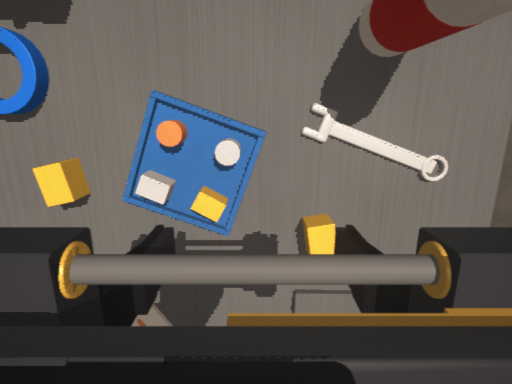

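```bash
cat > h.py <<'E'
import numpy as np, cv2
from scipy.spatial.transform import Rotation as R
from cell import env
def tcp():
    o=env.get_obs(); T=np.eye(4); T[:3,:3]=R.from_euler('xyz',o['tool_rot'],degrees=True).as_matrix(); T[:3,3]=o['tool_pos']; return T
def cam(n):
    T0=tcp(); c=env.read_camera(n)
    if n=='wrist': c['T']=T0@c['hand_eye']
    return c
def cloud(c):
    z=c['range_z'].astype(float); h,w=z.shape; v,u=np.mgrid[:h,:w]; K=c['mtx']
    p=np.stack([(u-K[0,2])/K[0,0]*z,-(v-K[1,2])/K[1,1]*z,-z],-1)
    return p@c['T'][:3,:3].T+c['T'][:3,3], z>0
def proj(c,P):
    P=np.atleast_2d(P); q=(P-c['T'][:3,3])@c['T'][:3,:3]; K=c['mtx']
    return np.stack([K[0,0]*q[:,0]/-q[:,2]+K[0,2],-K[1,1]*q[:,1]/-q[:,2]+K[1,2]],-1)
def ortho(c,x0,x1,y0,y1,zp,s=1000):
    """plane-rectified image at height zp: row = x down from x1, col = y from y1 (image up=+x, left=+y)"""
    H=int((x1-x0)*s);W=int((y1-y0)*s)
    r,cc=np.mgrid[:H,:W]; X=x1-r/s;Y=y1-cc/s
    uv=proj(c,np.stack([X,Y,np.full(X.shape,zp)],-1).reshape(-1,3)).reshape(H,W,2).astype(np.float32)
    return cv2.remap(c['img'],uv[...,0],uv[...,1],cv2.INTER_LINEAR)
def save(n,img): cv2.imwrite('pics/'+n,cv2.cvtColor(img,cv2.COLOR_RGB2BGR))
E
python3 - <<'E'
from h import *
for n in ['scene','side','wrist']:
    c=cam(n); P,m=cloud(c)
    np.savez(f'/tmp/{n}.npz',P=P,m=m,img=c['img'],T=c['T'],K=c['mtx'])
    save(f'ortho_{n}.png',ortho(c,0.3,1.0,-0.4,0.4,0.0,1000)[:600])
    if n!='wrist':
        b=[170,90,380,290] if n=='scene' else [200,110,360,290]
        save(f'crop_{n}.png',cv2.resize(c['img'][b[1]:b[3],b[0]:b[2]],None,fx=3.5 if n=='scene' else 3.3,fy=3 if n=='scene' else 3.3,interpolation=cv2.INTER_CUBIC))
    t=m&(abs(P[...,2])<.004)
    print(n,m.mean(),P[...,2][t].mean(), np.median(P[...,2][m&(abs(P[...,2])<.015)]))
E
```

```text
scene 0.9960428873697916 0.0006000895516145417 0.0009293310312085135
side 0.9960378011067709 -0.0009055587280789007 -0.0009583532457427824
wrist 0.9957326253255209 0.0005880057522021487 0.0007218674811148018
```

View pics/crop_scene.png

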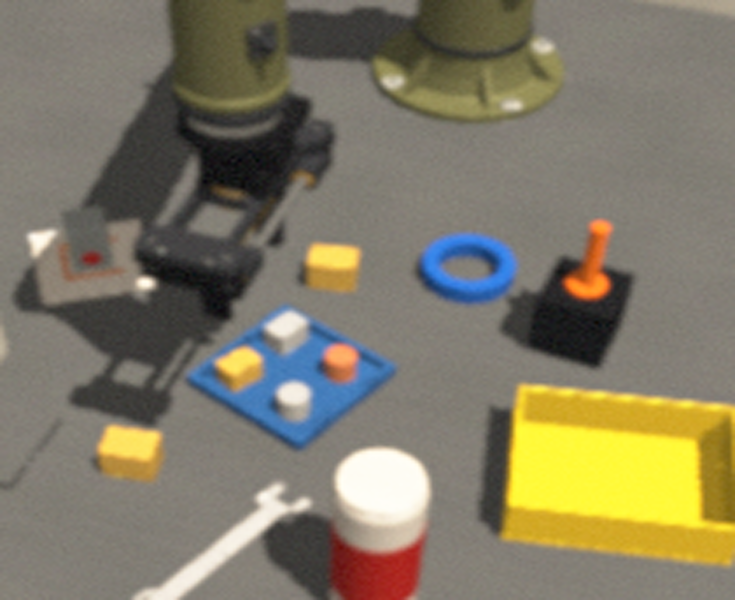

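View pics/crop_side.png

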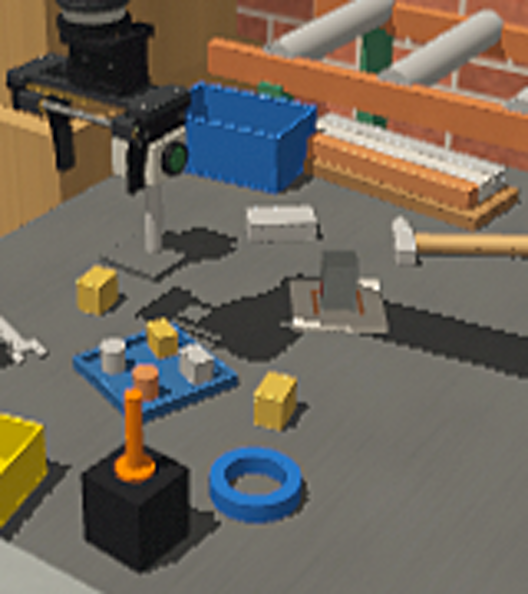

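View pics/ortho_scene.png

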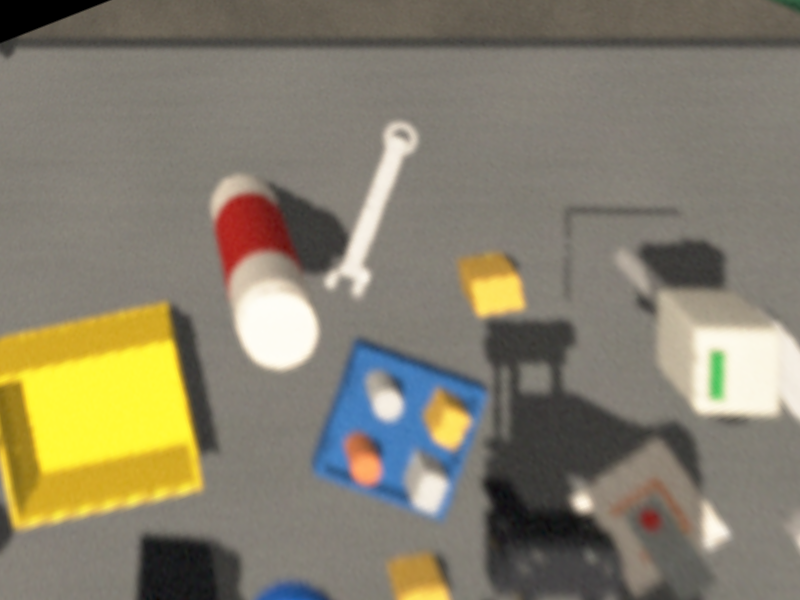

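Run:
```python
import numpy as np,cv2
from scipy.ndimage import median_filter
x0,x1,y0,y1=.35,.95,-.45,.42; s=900
H=int((x1-x0)*s);W=int((y1-y0)*s)
hm=np.full((H,W),-1.);im=np.zeros((H,W,3),np.uint8)
for n in ['scene','side','wrist']:
    d=np.load(f'/tmp/{n}.npz');P=d['P'];m=d['m']
    # upsample bilinear not safe; just splat
    X,Y,Z=P[m].T;C=d['img'][m]
    k=(X>x0)&(X<x1)&(Y>y0)&(Y<y1)&(Z<.2)&(Z>-.01)
    r=((x1-X[k])*s).astype(int);c=((y1-Y[k])*s).astype(int)
    o=np.argsort(Z[k])
    for dr in(-1,0,1):
      for dc in (-1,0,1):
        rr=np.clip(r[o]+dr,0,H-1);cc=np.clip(c[o]+dc,0,W-1);zz=Z[k][o]
        b=zz>hm[rr,cc]; hm[rr[b],cc[b]]=zz[b];im[rr[b],cc[b]]=C[k][o][b]
for g in np.arange(.4,.95,.1):
    q=int((x1-g)*s);cv2.line(im,(0,q),(W,q),(255,0,255),1);cv2.putText(im,f'{g:.1f}',(0,q),0,.4,(255,255,255),1)
for g in np.arange(-.4,.42,.1):
    q=int((y1-g)*s);cv2.line(im,(q,0),(q,H),(255,0,255),1);cv2.putText(im,f'{g:.1f}',(q,10),0,.4,(255,255,255),1)
cv2.imwrite('pics/top.png',im[...,::-1])
v=np.clip(hm/.2*255,0,255).astype(np.uint8)
cv2.imwrite('pics/topz.png',cv2.applyColorMap(v,cv2.COLORMAP_JET))
```

```text
(no output)
```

View pics/top.png

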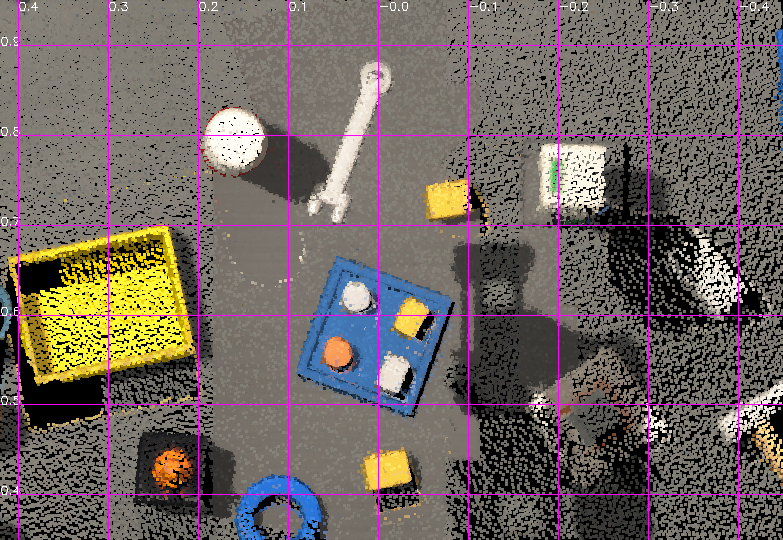

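View pics/topz.png

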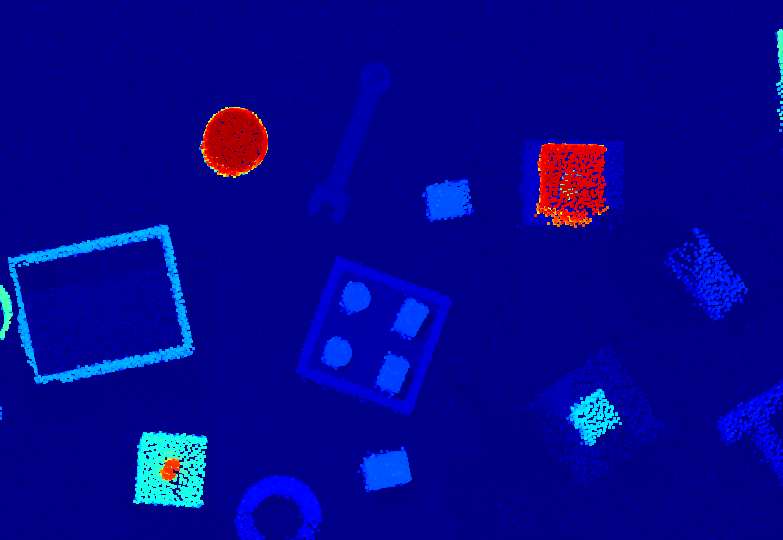

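```bash
cat > meas.py <<'E'
from h import *
from scipy.ndimage import label
def clouds(names):
    A=[];C=[]
    for n in names:
        c=cam(n);P,m=cloud(c)
        # flying pixel rejection
        z=c['range_z']; g=cv2.dilate(z,np.ones((3,3)))-cv2.erode(z,np.ones((3,3)))
        m&=(P[...,2]<.25)
        A.append(P[m]);C.append(c['img'][m])
    return np.concatenate(A),np.concatenate(C)
def blob(A,zlo,zhi,xr,yr,trim=0.0):
    k=(A[:,2]>zlo)&(A[:,2]<zhi)&(A[:,0]>xr[0])&(A[:,0]<xr[1])&(A[:,1]>yr[0])&(A[:,1]<yr[1])
    q=A[k]
    s=1000; H=int((xr[1]-xr[0])*s)+1;W=int((yr[1]-yr[0])*s)+1
    g=np.zeros((H,W),np.uint8); g[((q[:,0]-xr[0])*s).astype(int),((q[:,1]-yr[0])*s).astype(int)]=1
    g=cv2.morphologyEx(g,cv2.MORPH_CLOSE,np.ones((5,5),np.uint8)); g=cv2.morphologyEx(g,cv2.MORPH_OPEN,np.ones((3,3),np.uint8))
    n,l,st,ce=cv2.connectedComponentsWithStats(g)
    out=[]
    for i in range(1,n):
        if st[i,4]<60: continue
        pts=np.argwhere(l==i)[:,::1].astype(np.float32)
        (cx,cy),(w,h),a=cv2.minAreaRect(pts)
        inb=l[((q[:,0]-xr[0])*s).astype(int),((q[:,1]-yr[0])*s).astype(int)]==i
        out.append((xr[0]+cx/s,yr[0]+cy/s,w,h,a,st[i,4],np.median(q[inb,2])))
    return sorted(out,key=lambda t:-t[5])
def show(nm,o): 
    for t in o: print(nm,'x %.4f y %.4f  w %.0f h %.0f a %.1f area %d z %.4f'%t)
E
python3 - <<'E'
from meas import *
A,C=clouds(['scene','side','wrist'])
show('jig',blob(A,.012,.02,(.47,.7),(-.1,.12))[:2])
show('off',blob(A,.03,.042,(.47,.7),(-.1,.12)))
show('bin',blob(A,.05,.065,(.5,.75),(.15,.45))[:2])
show('stand',blob(A,.075,.085,(.35,.5),(.15,.3)))
show('grip',blob(A,.13,.17,(.35,.5),(.15,.3)))
show('post',blob(A,.055,.08,(.42,.6),(-.33,-.12)))
show('plate',blob(A,.004,.013,(.4,.6),(-.33,-.12))[:2])
show('head',blob(A,.175,.2,(.65,.85),(-.3,-.1)))
show('foot',blob(A,.006,.02,(.6,.9),(-.35,-.1))[:2])
k=(A[:,0]>.66)&(A[:,0]<.8)&(A[:,1]>-.3)&(A[:,1]<-.13)&(A[:,2]>.13)&(A[:,2]<.17)
q=A[k]; print(len(q)); print(np.percentile(q,[2,10,25,50,75,90,98],axis=0).round(3))
E
```

```text
jig x 0.5757 y 0.0049  w 137 h 141 a 70.0 area 4386 z 0.0164
jig x 0.6150 y 0.0355  w 5 h 16 a 90.0 area 66 z 0.0139
off x 0.5957 y -0.0360  w 28 h 41 a 57.3 area 977 z 0.0364
off x 0.5353 y -0.0169  w 27 h 40 a 69.4 area 953 z 0.0365
off x 0.5570 y 0.0440  w 28 h 32 a 90.0 area 708 z 0.0365
off x 0.6191 y 0.0239  w 28 h 30 a 72.9 area 682 z 0.0364
bin x 0.6676 y 0.3618  w 21 h 99 a 19.4 area 816 z 0.0574
bin x 0.6539 y 0.2307  w 90 h 14 a 14.9 area 613 z 0.0580
stand x 0.4280 y 0.2296  w 72 h 76 a 87.1 area 3515 z 0.0797
grip x 0.4279 y 0.2298  w 15 h 22 a 63.4 area 259 z 0.1515
post x 0.4905 y -0.2365  w 37 h 45 a 90.0 area 1084 z 0.0693
post x 0.4820 y -0.2610  w 8 h 12 a 90.0 area 88 z 0.0686
plate x 0.4954 y -0.2463  w 108 h 102 a 39.2 area 3577 z 0.0085
plate x 0.4699 y -0.3047  w 16 h 24 a 83.7 area 217 z 0.0081
head x 0.7527 y -0.2166  w 67 h 69 a 88.2 area 3492 z 0.1808
foot x 0.7455 y -0.2165  w 115 h 93 a 90.0 area 7157 z 0.0123
493
[[ 0.702 -0.247  0.131]
 [ 0.707 -0.233  0.135]
 [ 0.725 -0.214  0.141]
 [ 0.767 -0.19   0.15 ]
 [ 0.787 -0.183  0.16 ]
 [ 0.788 -0.182  0.166]
 [ 0.789 -0.181  0.169]]
```

Run:
```python
from h import *
c=cam('wrist'); im=ortho(c,.5,.66,-.08,.09,.036,4000)
save('jig1.png',im[:600]); print(im.shape)
c=cam('scene'); im=ortho(c,.41,.57,-.32,-.16,.07,3600); save('br1.png',im)
```

```text
(640, 679, 3)
```

View pics/jig1.png

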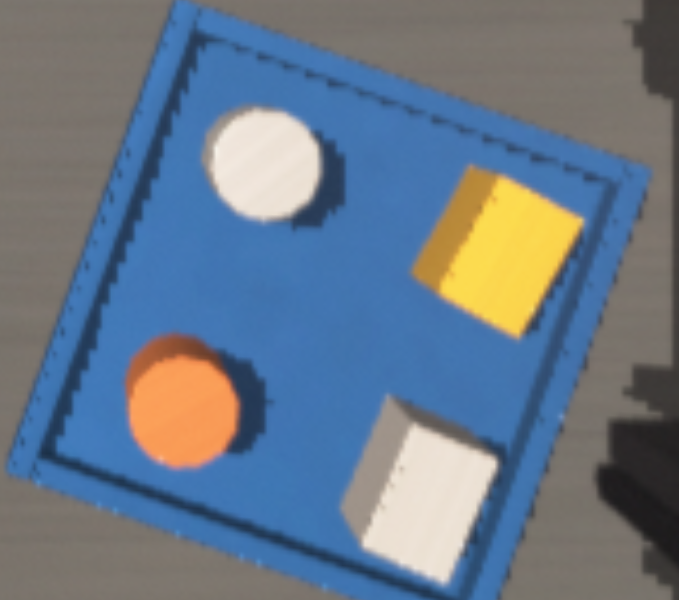

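View pics/br1.png

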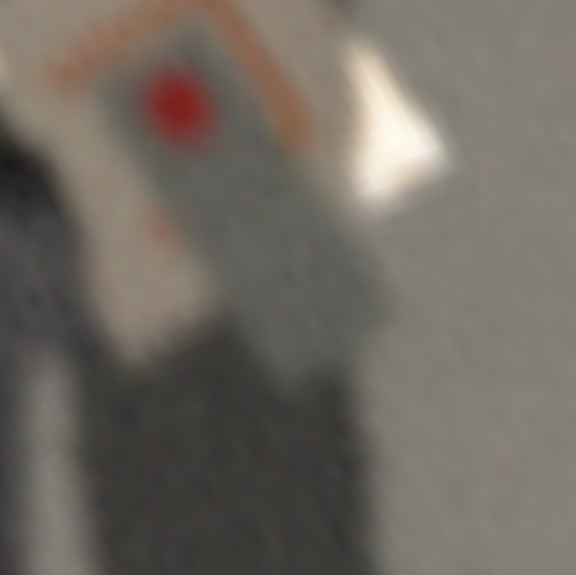

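servo_tool --moves "0 0 0.01 0 0 -0.24 -0.2;0 0 0.01 0 0 -0.24 -0.2;0 0 0.01 0 0 -0.24 -0.2;0 0 0.01 0 0 -0.24 -0.2;0 0 0.01 0 0 -0.24 -0.2;0 0 0.01 0 0 -0.24 -0.2;0 0 0.01 0 0 -0.24 -0.2;0 0 0.01 0 0 -0.24 -0.2;0 0 0.01 0 0 -0.24 -0.2" --squeeze 30

```text
time_s: 1.3
tool_pos: [0.6528, 0.0002, 0.1442]
tool_rot: [179.8, 0.4, 154.3]
force: [0.5, 0.5, -1.2]
grip_width: 0.0524
```

```bash
cat > go.py <<'E'
import sys
from h import *
def go(x,y,z,yaw):
    T=tcp(); o=env.get_obs()
    Rg=R.from_euler('xyz',[180,0,yaw],degrees=True).as_matrix()
    rv=R.from_matrix(T[:3,:3].T@Rg).as_rotvec()
    d=np.array([x,y,z])-T[:3,3]
    print('t %.2f pos %s yaw %.1f grip %.1f F %s'%(o['time_s'],(T[:3,3]*1000).round(1),o['tool_rot'][2],o['grip_width']*1000,o['force'].round(1)))
    print('turn frac',(rv/.5).round(3),'shift now-frame mm',(T[:3,:3].T@d*1000).round(1),'goal-frame mm',(Rg.T@d*1000).round(1))
if __name__=='__main__': go(*map(float,sys.argv[1:5]))
E
python3 go.py .5968 -.0373 .03 152
```

```text
t 1.30 pos [6.528e+02 2.000e-01 1.442e+02] yaw 154.3 grip 52.4 F [ 0.5  0.5 -1.2]
turn frac [0.007 0.015 0.08 ] shift now-frame mm [ 35.1 -58.5 113.8] goal-frame mm [ 31.8 -59.4 114.2]
```

servo_tool --moves "0.0106 -0.0198 0.01 0 0 0.08 -0.2;0.0106 -0.0198 0.01 0 0 0 -0.2;0.0106 -0.0198 0.01 0 0 0 -0.2;0 0 0.01 0 0 0 -0.2;0 0 0 0 0 0 -0.2"

```text
time_s: 1.72
tool_pos: [0.5948, -0.0383, 0.0991]
tool_rot: [179.8, 0.2, 152.3]
force: [-0.6, 0.6, -0.5]
grip_width: 0.0526
```

```bash
python3 go.py .5968 -.0373 .03 152
python3 - <<'E'
from h import *
c=cam('wrist'); im=ortho(c,.5,.66,-.08,.09,.036,3500); save('jig2.png',im)
save('w2.png',c['img'])
E
```

```text
t 1.72 pos [594.8 -38.3  99.1] yaw 152.3 grip 52.6 F [-0.6  0.6 -0.5]
turn frac [0.008 0.008 0.011] shift now-frame mm [-1.   1.5 69.1] goal-frame mm [-1.2  1.8 69.1]
```

View pics/jig2.png

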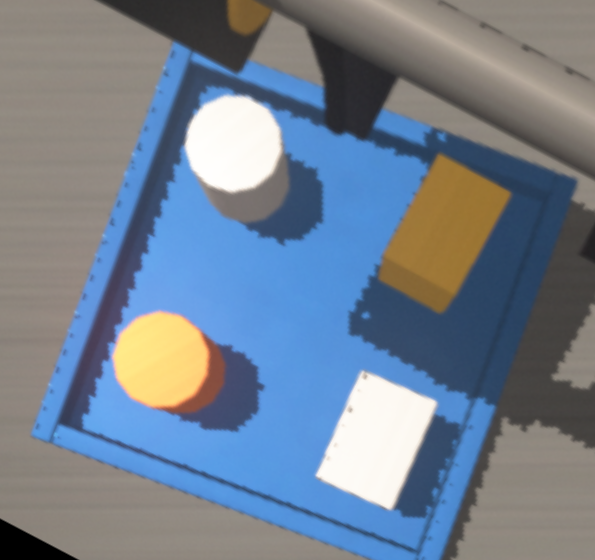

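View pics/w2.png

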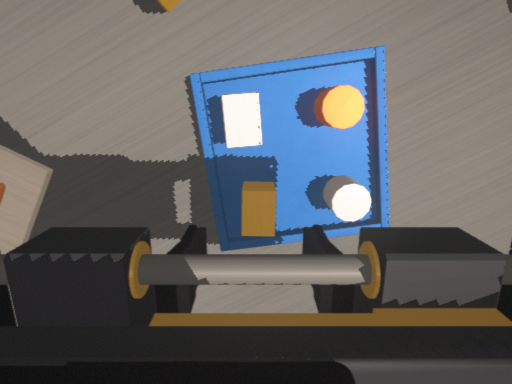

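servo_tool --moves "-0.001 0.0015 0.03 0 0 0 -0.2;0 0 0.025 0 0 0 -0.2;0 0 0.014 0 0 0 -0.2;0 0 0 0 0 0 -0.2;0 0 0 0 0 0 0.8;0 0 0 0 0 0 0.8;0 0 0 0 0 0 0.8;0 0 0 0 0 0 0.8;0 0 0 0 0 0 0.8;0 0 0 0 0 0 0.8"

```text
time_s: 2.6
tool_pos: [0.6103, -0.034, 0.0403]
tool_rot: [179.2, 1.3, 152.6]
force: [-1.0, -0.8, -1.7]
grip_width: 0.024
```

```bash
python3 go.py .594 .273 .14 152
```

```text
t 2.60 pos [610.3 -34.   40.3] yaw 152.6 grip 24.0 F [-1.  -0.8 -1.7]
turn frac [0.028 0.046 0.02 ] shift now-frame mm [153.6 266.3 -99.7] goal-frame mm [158.5 263.4 -99.7]
```

servo_tool --moves "0 0 -0.025 0 0 0 0.8;0 0 -0.035 0 0 0 0.8;0 0 -0.035 0 0 0 0.8;0 0 -0.02 0 0 0 0.8"

```text
time_s: 2.93
tool_pos: [0.6024, -0.0338, 0.153]
tool_rot: [179.5, 0.6, 152.6]
force: [0.8, 0.4, -1.6]
grip_width: 0.0236
```

```bash
python3 go.py .594 .273 .14 152;python3 - <<'E'
from h import *
print(env.get_obs()['qpos'].round(1))
c=cam('wrist'); save('w3.png',c['img']); c=cam('scene'); save('s3.png',c['img'])
E
```

```text
t 2.93 pos [602.4 -33.8 153. ] yaw 152.6 grip 23.6 F [ 0.8  0.4 -1.6]
turn frac [0.019 0.021 0.02 ] shift now-frame mm [148.9 268.2  13.9] goal-frame mm [151.4 266.9  13. ]
[ 11.3  15.6 -12.3  96.3   3.4  67.6  60.7]
```

View pics/w3.png

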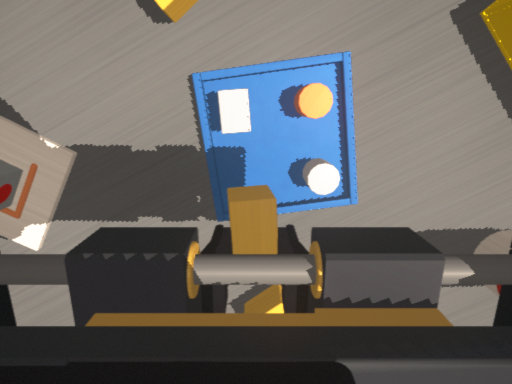

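View pics/s3.png

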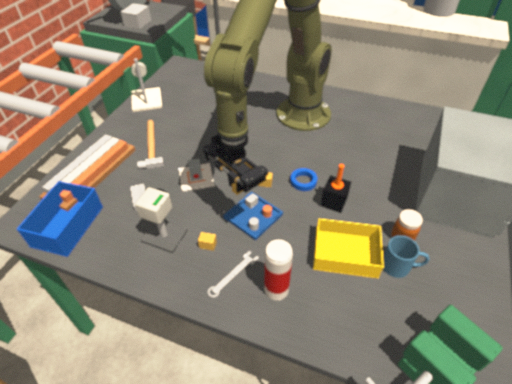

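servo_tool --moves "0.015 0.0267 0 0 0 0 0.8;0.015 0.0267 0 0 0 0 0.8;0.015 0.0267 0 0 0 0 0.8;0.015 0.0267 0 0 0 0 0.8;0.015 0.0267 0 0 0 0 0.8;0.015 0.0267 0 0 0 0 0.8;0.015 0.0267 0 0 0 0 0.8;0.015 0.0267 0 0 0 0 0.8;0.015 0.0267 0 0 0 0 0.8;0.01 0.018 0 0 0 0 0.8;0 0 0 0 0 0 0.8"

```text
time_s: 3.95
tool_pos: [0.5897, 0.2694, 0.1417]
tool_rot: [179.9, 0.3, 152.0]
force: [-0.3, 1.3, -2.1]
grip_width: 0.0234
```

```bash
python3 go.py .594 .273 .062 152
```

```text
t 3.95 pos [589.7 269.4 141.7] yaw 152.0 grip 23.4 F [-0.3  1.3 -2.1]
turn frac [ 0.004  0.011 -0.002] shift now-frame mm [-1.7  5.1 79.7] goal-frame mm [-2.1  5.3 79.7]
```

servo_tool --moves "0 0.004 0.02 0 0 0 0.8;0 0 0.02 0 0 0 0.8;0 0 0.02 0 0 0 0.8;0 0 0.015 0 0 0 0.8;0 0 0 0 0 0 0.8;0 0 0 0 0 0 0;0 0 0 0 0 0 0;0 0 0 0 0 0 0;0 0 -0.02 0 0 0 0;0 0 -0.03 0 0 0 0;0 0 -0.03 0 0 0 -0.2"

```text
time_s: 4.87
tool_pos: [0.5859, 0.2691, 0.1359]
tool_rot: [-179.3, -0.3, 152.1]
force: [0.8, 0.7, -0.0]
grip_width: 0.0453
```

```bash
python3 go.py .5343 -.0177 .12 156;python3 - <<'E'
from h import *
c=cam('wrist'); save('w4.png',c['img'])
E
```

```text
t 4.87 pos [585.9 269.1 135.9] yaw 152.1 grip 45.3 F [ 0.8  0.7 -0. ]
turn frac [-0.025 -0.011 -0.137] shift now-frame mm [ -88.8 -277.3   18.9] goal-frame mm [ -69.5 -282.9   15.9]
```

View pics/w4.png

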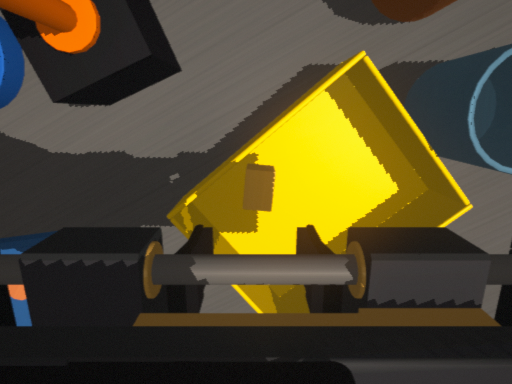

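servo_tool --moves "-0.007 -0.028 0 0 0 -0.13 -0.2;-0.007 -0.028 0 0 0 0 -0.2;-0.007 -0.028 0 0 0 0 -0.2;-0.007 -0.028 0 0 0 0 -0.2;-0.007 -0.028 0 0 0 0 -0.2;-0.007 -0.028 0 0 0 0 -0.2;-0.007 -0.028 0 0 0 0 -0.2;-0.007 -0.028 0 0 0 0 -0.2;-0.007 -0.028 0 0 0 0 -0.2;-0.004 -0.015 0.015 0 0 0 -0.2;-0.002 -0.006 0.01 0 0 0 -0.2;0 0 0 0 0 0 -0.2"

```text
time_s: 5.92
tool_pos: [0.5518, -0.0135, 0.1421]
tool_rot: [178.6, 2.5, 156.1]
force: [-0.5, 0.4, -1.1]
grip_width: 0.0521
```

```bash
python3 go.py .5343 -.0177 .03 156;python3 - <<'E'
from h import *
c=cam('wrist'); im=ortho(c,.5,.66,-.08,.09,.036,3500); save('jig3.png',im)
E
```

```text
t 5.92 pos [551.8 -13.5 142.1] yaw 156.1 grip 52.1 F [-0.5  0.4 -1.1]
turn frac [0.049 0.086 0.004] shift now-frame mm [ 19.1 -13.7 111. ] goal-frame mm [ 14.3 -11.  112.1]
```

View pics/jig3.png

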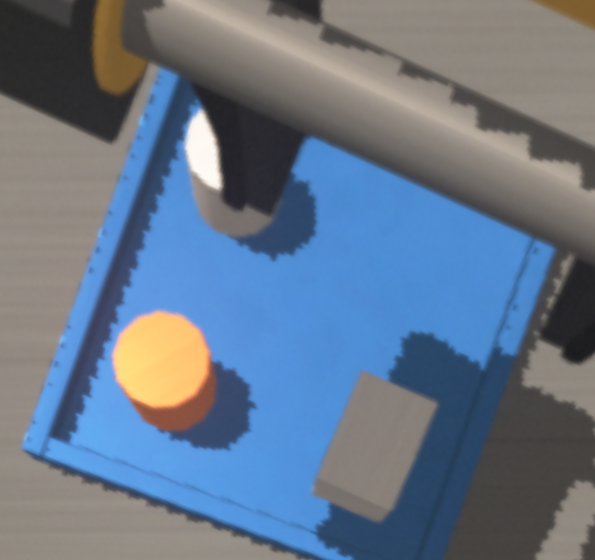

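servo_tool --moves "0.007 -0.005 0.02 0.04 0.07 0 -0.2;0.006 -0.005 0.02 0 0 0 -0.2;0 0 0.02 0 0 0 -0.2;0 0 0.015 0 0 0 -0.2;0 0 0 0 0 0 -0.2"

```text
time_s: 6.38
tool_pos: [0.5437, -0.0061, 0.0711]
tool_rot: [179.2, 0.9, 156.8]
force: [-0.7, -0.3, -0.2]
grip_width: 0.0524
```

```bash
python3 go.py .5343 -.0177 .03 156
```

```text
t 6.38 pos [543.7  -6.1  71.1] yaw 156.8 grip 52.4 F [-0.7 -0.3 -0.2]
turn frac [0.027 0.033 0.028] shift now-frame mm [  4.7 -14.9  40.9] goal-frame mm [  3.8 -14.5  41.1]
```

servo_tool --moves "0.003 -0.008 0 0.03 0.03 0.02 -0.2;0.001 -0.006 0.01 0 0 0 -0.2;0 0 0.01 0 0 0 -0.2;0 0 0 0 0 0 -0.2"

```text
time_s: 6.72
tool_pos: [0.5368, -0.0136, 0.0532]
tool_rot: [180.0, 0.3, 156.5]
force: [-0.3, -0.7, -1.3]
grip_width: 0.0522
```

```bash
python3 go.py .5343 -.0177 .03 156
```

```text
t 6.72 pos [536.8 -13.6  53.2] yaw 156.5 grip 52.2 F [-0.3 -0.7 -1.3]
turn frac [0.001 0.009 0.019] shift now-frame mm [ 0.8 -4.8 23.2] goal-frame mm [ 0.6 -4.8 23.2]
```

servo_tool --moves "0.001 -0.005 0.005 0 0 0 -0.2;0 0 0.01 0 0 0 -0.2;0 0 0.008 0 0 0 -0.2;0 0 0 0 0 0 -0.2;0 0 0 0 0 0 0.8;0 0 0 0 0 0 0.8;0 0 0 0 0 0 0.8;0 0 0 0 0 0 0.8;0 0 0 0 0 0 0.8"

```text
time_s: 7.47
tool_pos: [0.5348, -0.0185, 0.0288]
tool_rot: [179.9, 0.4, 156.5]
force: [0.8, 0.5, -0.0]
grip_width: 0.0269
```

```bash
python3 go.py .5343 -.0177 .03 156
```

```text
t 7.47 pos [534.8 -18.5  28.8] yaw 156.5 grip 26.9 F [ 0.8  0.5 -0. ]
turn frac [0.003 0.013 0.017] shift now-frame mm [ 0.8  0.5 -1.2] goal-frame mm [ 0.8  0.5 -1.2]
```

servo_tool --moves "0 0 0 0 0 0 0.8;0 0 0 0 0 0 0.8;0 0 -0.02 0 0 0 0.8;0 0 -0.03 0 0 0 0.8;0 0 -0.03 0 0 0 0.8;0 0 -0.03 0 0 0 0.8;0 0 -0.01 0 0 0 0.8;0 0 0 0 0 0 0.8"

```text
time_s: 8.13
tool_pos: [0.5311, -0.0181, 0.1509]
tool_rot: [-179.9, -0.0, 156.5]
force: [-0.0, 0.6, -1.6]
grip_width: 0.0238
```

```bash
python3 go.py .583 .343 .14 156
```

```text
t 8.13 pos [531.1 -18.1 150.9] yaw 156.5 grip 23.8 F [-0.   0.6 -1.6]
turn frac [-0.002 -0.001  0.018] shift now-frame mm [ 96.3 351.9  10.5] goal-frame mm [ 99.5 351.   10.9]
```

servo_tool --moves "0.004 0.015 0 0 0 0 0.8;0.008 0.029 0 0 0 0 0.8;0.008 0.029 0 0 0 0 0.8;0.008 0.029 0 0 0 0 0.8;0.008 0.029 0 0 0 0 0.8;0.008 0.029 0 0 0 0 0.8;0.008 0.029 0 0 0 0 0.8;0.008 0.029 0 0 0 0 0.8;0.008 0.029 0 0 0 0 0.8;0.008 0.029 0 0 0 0 0.8;0.008 0.029 0 0 0 0 0.8;0.008 0.029 0 0 0 0 0.8;0.004 0.015 0 0 0 0 0.8;0 0 0 0 0 0 0.8"

```text
time_s: 9.3
tool_pos: [0.5759, 0.3479, 0.1201]
tool_rot: [-178.7, -1.3, 155.9]
force: [-0.9, 1.3, -2.1]
grip_width: 0.0235
```

```bash
python3 go.py .583 .343 .055 156
```

```text
t 9.30 pos [575.9 347.9 120.1] yaw 155.9 grip 23.5 F [-0.9  1.3 -2.1]
turn frac [-0.044 -0.046 -0.002] shift now-frame mm [-9.9 -0.2 64.9] goal-frame mm [-8.5 -1.6 65.1]
```

servo_tool --moves "-0.008 0 0.015 -0.04 -0.04 0 0.8;0 0 0.02 0 0 0 0.8;0 0 0.02 0 0 0 0.8;0 0 0.01 0 0 0 0.8;0 0 0 0 0 0 0.8;0 0 0 0 0 0 0;0 0 0 0 0 0 0;0 0 0 0 0 0 0;0 0 -0.02 0 0 0 0;0 0 -0.03 0 0 0 0;0 0 -0.03 0 0 0 -0.2;0 0 -0.01 0 0 0 -0.2"

```text
time_s: 10.3
tool_pos: [0.5803, 0.3392, 0.1379]
tool_rot: [-179.3, -0.5, 155.9]
force: [0.8, 0.1, 1.2]
grip_width: 0.0492
```

```bash
python3 go.py .5572 .0443 .12 156
python3 - <<'E'
from h import *
c=cam('wrist'); save('w5.png',c['img'])
E
```

```text
t 10.30 pos [580.3 339.2 137.9] yaw 155.9 grip 49.2 F [0.8 0.1 1.2]
turn frac [-0.025 -0.017 -0.002] shift now-frame mm [ -99.3 -278.4   20.5] goal-frame mm [ -98.9 -278.8   17.9]
```

View pics/w5.png

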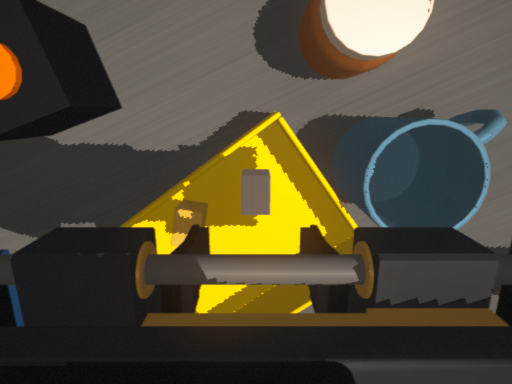

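servo_tool --moves "-0.005 -0.015 0 0 0 0 -0.2;-0.0095 -0.027 0 0 0 0 -0.2;-0.0095 -0.027 0 0 0 0 -0.2;-0.0095 -0.027 0 0 0 0 -0.2;-0.0095 -0.027 0 0 0 0 -0.2;-0.0095 -0.027 0 0 0 0 -0.2;-0.0095 -0.027 0 0 0 0 -0.2;-0.0095 -0.027 0 0 0 0 -0.2;-0.0095 -0.027 0 0 0 0 -0.2;-0.009 -0.027 0 0 0 0 -0.2;-0.004 -0.015 0 0 0 0 -0.2;-0.002 -0.006 0 0 0 0 -0.2;0 0 0 0 0 0 -0.2"

```text
time_s: 11.43
tool_pos: [0.5549, 0.0357, 0.1413]
tool_rot: [180.0, 0.1, 156.2]
force: [0.9, 0.5, -1.2]
grip_width: 0.0523
```

```bash
python3 go.py .5572 .0443 .06 156
python3 - <<'E'
from h import *
c=cam('wrist'); im=ortho(c,.5,.66,-.08,.09,.036,3500); save('jig4.png',im)
E
```

```text
t 11.43 pos [554.9  35.7 141.3] yaw 156.2 grip 52.3 F [ 0.9  0.5 -1.2]
turn frac [0.    0.003 0.005] shift now-frame mm [ 1.5  8.8 81.3] goal-frame mm [ 1.4  8.8 81.3]
```

View pics/jig4.png

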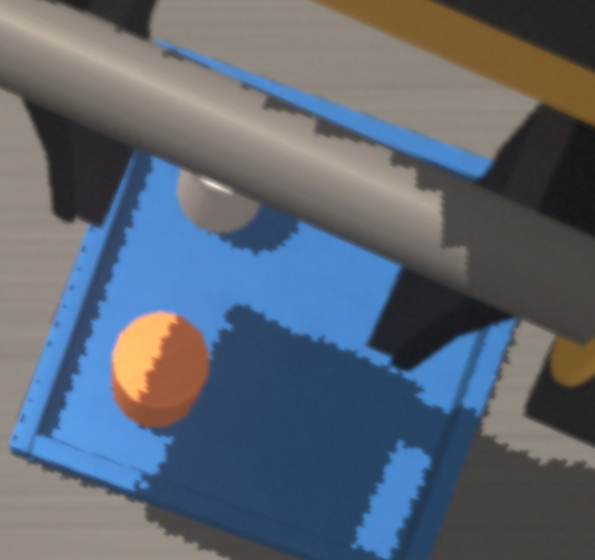

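servo_tool --moves "0.0015 0.009 0.01 0 0 0 -0.2;0 0 0.015 0 0 0 -0.2;0 0 0.015 0 0 0 -0.2;0 0 0.015 0 0 0 -0.2;0 0 0.015 0 0 0 -0.2;0 0 0 0 0 0 -0.2"

```text
time_s: 11.98
tool_pos: [0.5592, 0.0632, 0.0669]
tool_rot: [179.4, 0.1, 157.1]
force: [-0.4, -0.1, -0.5]
grip_width: 0.0524
```

```bash
python3 go.py .5572 .0443 .03 156
```

```text
t 11.98 pos [559.2  63.2  66.9] yaw 157.1 grip 52.4 F [-0.4 -0.1 -0.5]
turn frac [0.02  0.004 0.039] shift now-frame mm [ -5.4 -18.6  36.8] goal-frame mm [ -5.8 -18.1  36.9]
```

servo_tool --moves "-0.003 -0.009 0 0.02 0 0.03 -0.2;-0.001 -0.005 0 0 0 0 -0.2;0 0 0 0 0 0 -0.2;0 0 0.01 0 0 0 -0.2;0 0 0 0 0 0 -0.2"

```text
time_s: 12.4
tool_pos: [0.5582, 0.054, 0.057]
tool_rot: [179.9, 0.1, 156.6]
force: [-1.1, -0.3, -0.3]
grip_width: 0.0521
```

```bash
python3 go.py .5572 .0443 .03 156
```

```text
t 12.40 pos [558.2  54.   57. ] yaw 156.6 grip 52.1 F [-1.1 -0.3 -0.3]
turn frac [0.004 0.005 0.022] shift now-frame mm [-2.9 -9.3 27. ] goal-frame mm [-3.  -9.2 27. ]
```

servo_tool --moves "-0.003 -0.008 0 0 0 0.02 -0.2;0 -0.001 0.005 0 0 0 -0.2;0 0 0.008 0 0 0 -0.2;0 0 0.008 0 0 0 -0.2;0 0 0.004 0 0 0 -0.2;0 0 0 0 0 0 -0.2"

```text
time_s: 12.9
tool_pos: [0.5584, 0.0424, 0.0304]
tool_rot: [179.8, 0.3, 155.9]
force: [-0.4, 0.0, -0.1]
grip_width: 0.0522
```

```bash
python3 go.py .5572 .0443 .03 156
```

```text
t 12.90 pos [558.4  42.4  30.4] yaw 155.9 grip 52.2 F [-0.4  0.  -0.1]
turn frac [ 0.006  0.01  -0.005] shift now-frame mm [1.9 1.2 0.4] goal-frame mm [1.9 1.2 0.4]
```

servo_tool --moves "0.001 0.001 0 0 0 0 0.8;0 0 0 0 0 0 0.8;0 0 0 0 0 0 0.8;0 0 0 0 0 0 0.8;0 0 0 0 0 0 0.8;0 0 0 0 0 0 0.8;0 0 0 0 0 0 0.8;0 0 -0.01 0 0 0 0.8;0 0 -0.02 0 0 0 0.8;0 0 -0.03 0 0 0 0.8;0 0 -0.03 0 0 0 0.8;0 0 -0.02 0 0 0 0.8;0 0 0 0 0 0 0.8"

```text
time_s: 13.98
tool_pos: [0.5547, 0.0446, 0.1453]
tool_rot: [180.0, -0.1, 156.0]
force: [1.3, 0.3, -1.3]
grip_width: 0.0272
```

```bash
python3 go.py .640 .353 .14 156
```

```text
t 13.98 pos [554.7  44.6 145.3] yaw 156.0 grip 27.2 F [ 1.3  0.3 -1.3]
turn frac [ 0.001 -0.003 -0.002] shift now-frame mm [ 47.8 316.4   5.5] goal-frame mm [ 47.5 316.5   5.3]
```

servo_tool --moves "0.002 0.014 0 0 0 0 0.8;0.0043 0.029 0 0 0 0 0.8;0.0043 0.029 0 0 0 0 0.8;0.0043 0.029 0 0 0 0 0.8;0.0043 0.029 0 0 0 0 0.8;0.0043 0.029 0 0 0 0 0.8;0.0043 0.029 0 0 0 0 0.8;0.0043 0.029 0 0 0 0 0.8;0.0043 0.029 0 0 0 0 0.8;0.0043 0.029 0 0 0 0 0.8;0.0043 0.022 0 0 0 0 0.8;0.002 0.01 0 0 0 0 0.8;0 0 0 0 0 0 0.8;0 0 0 0 0 0 0.8"

```text
time_s: 15.15
tool_pos: [0.6387, 0.3494, 0.1371]
tool_rot: [-179.4, -0.3, 155.4]
force: [-0.2, -0.3, -1.7]
grip_width: 0.0271
```

```bash
python3 go.py .640 .353 .055 156
```

```text
t 15.15 pos [638.7 349.4 137.1] yaw 155.4 grip 27.1 F [-0.2 -0.3 -1.7]
turn frac [-0.019 -0.01  -0.021] shift now-frame mm [-0.1  4.6 82.1] goal-frame mm [ 0.3  3.8 82.1]
```

servo_tool --moves "0.005 -0.005 0.005 0 0 0 0.8;0.003 -0.004 0.01 0 0 0 0.8;0 0 0.015 0 0 0 0.8;0 0 0.02 0 0 0 0.8;0 0 0.015 0 0 0 0.8;0 0 0.005 0 0 0 0.8;0 0 0 0 0 0 0.8;0 0 0 0 0 0 0;0 0 0 0 0 0 0;0 0 0 0 0 0 0;0 0 -0.02 0 0 0 0;0 0 -0.03 0 0 0 0;0 0 -0.03 0 0 0 -0.2;0 0 -0.01 0 0 0 -0.2;0 0 0 0 0 0 -0.2"

```text
time_s: 16.4
tool_pos: [0.6323, 0.3258, 0.1663]
tool_rot: [-179.2, 0.4, 154.4]
force: [0.6, -0.2, -0.2]
grip_width: 0.0509
```

```bash
python3 go.py .6192 .0238 .12 156
python3 - <<'E'
from h import *
c=cam('wrist'); save('w6.png',c['img'])
E
```

```text
t 16.40 pos [632.3 325.8 166.3] yaw 154.4 grip 50.9 F [ 0.6 -0.2 -0.2]
turn frac [-0.028  0.013 -0.056] shift now-frame mm [-118.3 -277.3   51. ] goal-frame mm [-110.8 -281.2   46.3]
```

View pics/w6.png

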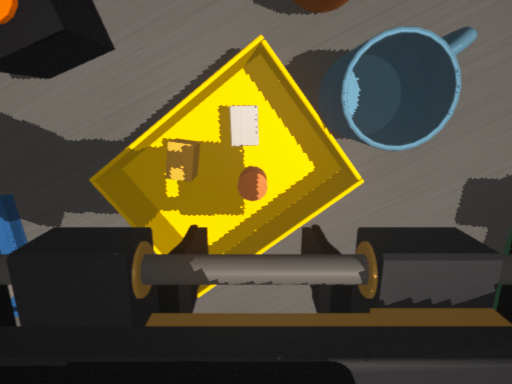

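Three offcuts are in the bin (brass (180,160), steel (244,125), copper (252,183)). Next is the round steel one.

servo_tool --moves "-0.005 -0.014 0 0 0 -0.05 -0.2;-0.011 -0.028 0 0 0 0 -0.2;-0.011 -0.028 0 0 0 0 -0.2;-0.011 -0.028 0 0 0 0 -0.2;-0.011 -0.028 0 0 0 0 -0.2;-0.011 -0.028 0 0 0 0 -0.2;-0.011 -0.028 0 0 0 0 -0.2;-0.011 -0.028 0 0 0 0 -0.2;-0.011 -0.028 0 0 0 0 -0.2;-0.009 -0.022 0 0 0 0 -0.2;-0.004 -0.012 0 0 0 0 -0.2;-0.002 -0.006 0 0 0 0 -0.2;0 0 0.01 0 0 0 -0.2;0 0 0 0 0 0 -0.2"

```text
time_s: 17.62
tool_pos: [0.6072, 0.0176, 0.1399]
tool_rot: [-178.7, -0.8, 156.3]
force: [-0.5, 0.4, -1.3]
grip_width: 0.0525
```

```bash
python3 go.py .6192 .0238 .06 156
python3 - <<'E'
from h import *
c=cam('side'); save('s6.png',cv2.resize(c['img'][130:290,180:380],None,fx=3.5,fy=3.5))
print(proj(c,[.6192,.0238,.036]))
E
```

```text
t 17.62 pos [607.2  17.6 139.9] yaw 156.3 grip 52.5 F [-0.5  0.4 -1.3]
turn frac [-0.044 -0.028  0.012] shift now-frame mm [-9.6 12.2 79.5] goal-frame mm [-8.5 10.5 79.9]
[[233.7463374  213.88604441]]
```

View pics/s6.png

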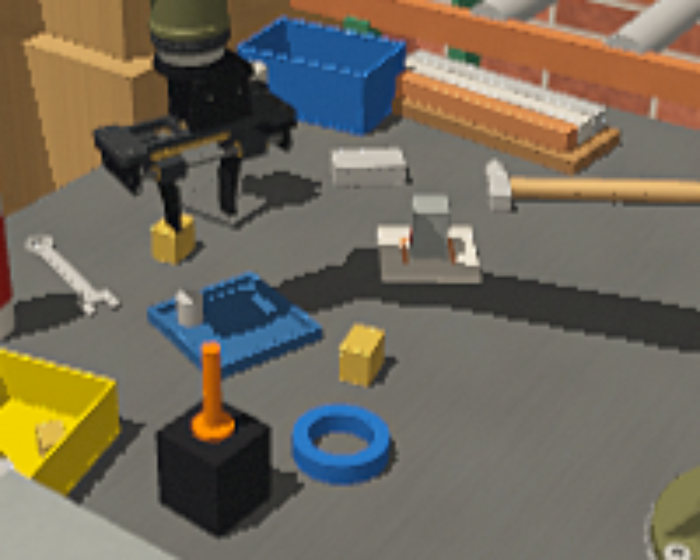

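servo_tool --moves "-0.004 0.005 0 -0.04 -0.03 0 -0.2;-0.003 0.003 0.01 0 0 0 -0.2;0 0 0.015 0 0 0 -0.2;0 0 0.02 0 0 0 -0.2;0 0 0.015 0 0 0 -0.2;0 0 0.005 0 0 0 -0.2;0 0 0 0 0 0 -0.2"

```text
time_s: 18.25
tool_pos: [0.6189, 0.039, 0.0707]
tool_rot: [179.7, 0.0, 157.5]
force: [-0.9, -0.2, 0.3]
grip_width: 0.0521
```

```bash
python3 go.py .6192 .0238 .03 156
```

```text
t 18.25 pos [618.9  39.   70.7] yaw 157.5 grip 52.1 F [-0.9 -0.2  0.3]
turn frac [0.01  0.    0.051] shift now-frame mm [ -6.1 -14.1  40.6] goal-frame mm [ -6.5 -13.7  40.7]
```

servo_tool --moves "-0.003 -0.007 0 0 0 0.05 -0.2;-0.002 -0.004 0 0 0 0 -0.2;0 0 0 0 0 0 -0.2;0 0 0.008 0 0 0 -0.2;0 0 0 0 0 0 -0.2"

```text
time_s: 18.67
tool_pos: [0.6209, 0.028, 0.0642]
tool_rot: [179.6, 0.1, 156.0]
force: [-1.4, -0.3, -1.2]
grip_width: 0.0522
```

```bash
python3 go.py .6192 .0238 .03 156
```

```text
t 18.67 pos [620.9  28.   64.2] yaw 156.0 grip 52.2 F [-1.4 -0.3 -1.2]
turn frac [0.013 0.005 0.001] shift now-frame mm [-0.  -4.7 34.2] goal-frame mm [-0.1 -4.5 34.2]
```

servo_tool --moves "0 -0.004 0.006 0 0 0 -0.2;0 0 0.01 0 0 0 -0.2;0 0 0.01 0 0 0 -0.2;0 0 0.008 0 0 0 -0.2;0 0 0 0 0 0 -0.2"

```text
time_s: 19.08
tool_pos: [0.6199, 0.0235, 0.0276]
tool_rot: [179.6, 0.3, 156.0]
force: [-0.6, 0.5, -0.1]
grip_width: 0.0522
```

```bash
python3 go.py .6192 .0238 .03 156
```

```text
t 19.08 pos [619.9  23.5  27.6] yaw 156.0 grip 52.2 F [-0.6  0.5 -0.1]
turn frac [ 0.014  0.009 -0.001] shift now-frame mm [ 0.7  0.  -2.4] goal-frame mm [ 0.8 -0.  -2.4]
```

servo_tool --moves "0 0 0 0 0 0 0.8;0 0 0 0 0 0 0.8;0 0 0 0 0 0 0.8;0 0 0 0 0 0 0.8;0 0 0 0 0 0 0.8;0 0 0 0 0 0 0.8;0 0 0 0 0 0 0.8;0 0 -0.01 0 0 0 0.8;0 0 -0.02 0 0 0 0.8;0 0 -0.03 0 0 0 0.8;0 0 -0.03 0 0 0 0.8;0 0 -0.02 0 0 0 0.8;0 0 0 0 0 0 0.8"

```text
time_s: 20.17
tool_pos: [0.6164, 0.0232, 0.1414]
tool_rot: [179.7, -0.1, 156.0]
force: [0.9, 1.0, -0.3]
grip_width: 0.027
```

```bash
python3 go.py .647 .28 .14 156
```

```text
t 20.17 pos [616.4  23.2 141.4] yaw 156.0 grip 27.0 F [ 0.9  1.  -0.3]
turn frac [ 0.009 -0.005  0.001] shift now-frame mm [ 76.3 247.1   2.7] goal-frame mm [ 76.4 247.    1.4]
```

servo_tool --moves "0.004 0.014 0 0 0 0 0.8;0.009 0.029 0 0 0 0 0.8;0.009 0.029 0 0 0 0 0.8;0.009 0.029 0 0 0 0 0.8;0.009 0.029 0 0 0 0 0.8;0.009 0.029 0 0 0 0 0.8;0.009 0.029 0 0 0 0 0.8;0.009 0.029 0 0 0 0 0.8;0.005 0.018 0 0 0 0 0.8;0.002 0.008 0 0 0 0 0.8;0 0 0 0 0 0 0.8;0 0 0 0 0 0 0.8"

```text
time_s: 21.17
tool_pos: [0.647, 0.2776, 0.1361]
tool_rot: [-179.7, -0.3, 155.5]
force: [0.3, 0.3, -2.3]
grip_width: 0.0272
```

```bash
python3 go.py .645 .28 .062 156
```

```text
t 21.17 pos [647.  277.6 136.1] yaw 155.5 grip 27.2 F [ 0.3  0.3 -2.3]
turn frac [-0.012 -0.011 -0.018] shift now-frame mm [ 2.4  1.8 74.1] goal-frame mm [ 2.8  1.4 74.1]
```

servo_tool --moves "0.002 0 0.01 0 0 0 0.8;0 0 0.015 0 0 0 0.8;0 0 0.02 0 0 0 0.8;0 0 0.015 0 0 0 0.8;0 0 0.008 0 0 0 0.8;0 0 0 0 0 0 0.8;0 0 0 0 0 0 0;0 0 0 0 0 0 0;0 0 0 0 0 0 0;0 0 -0.02 0 0 0 0;0 0 -0.03 0 0 0 0;0 0 -0.03 0 0 0 -1;0 0 -0.03 0 0 0 -1;0 0 -0.03 0 0 0 -1;0 0 0 0 0 0 -1"

```text
time_s: 22.42
tool_pos: [0.6493, 0.2626, 0.2154]
tool_rot: [-179.5, 0.2, 154.5]
force: [1.4, -0.4, 2.1]
grip_width: 0.0625
```

Run:
```python
from meas import *
c=cam('wrist'); save('w7.png',c['img'])
A,C=clouds(['scene','side'])
show('post',blob(A,.06,.08,(.38,.62),(-.36,-.12)))
show('plate',blob(A,.004,.013,(.38,.62),(-.36,-.12))[:2])
c=cam('side'); save('s7.png',cv2.resize(c['img'][160:220,270:330],None,fx=9,fy=9,interpolation=cv2.INTER_CUBIC))
c=cam('scene'); save('s7b.png',cv2.resize(c['img'][140:200,165:245],None,fx=9,fy=9,interpolation=cv2.INTER_CUBIC))
```

```text
post x 0.4887 y -0.2400  w 38 h 48 a 48.4 area 989 z 0.0690
plate x 0.4675 y -0.2145  w 110 h 55 a 15.3 area 2369 z 0.0081
plate x 0.5343 y -0.2422  w 47 h 46 a 85.4 area 1078 z 0.0084
```

View pics/w7.png

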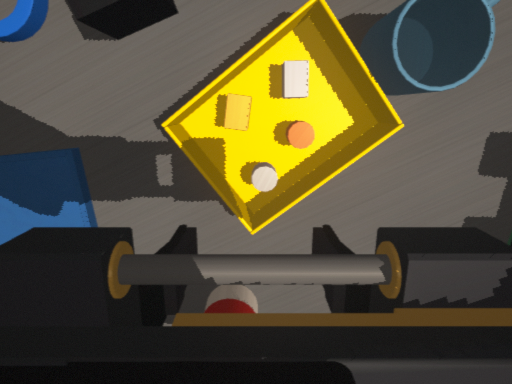

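View pics/s7.png

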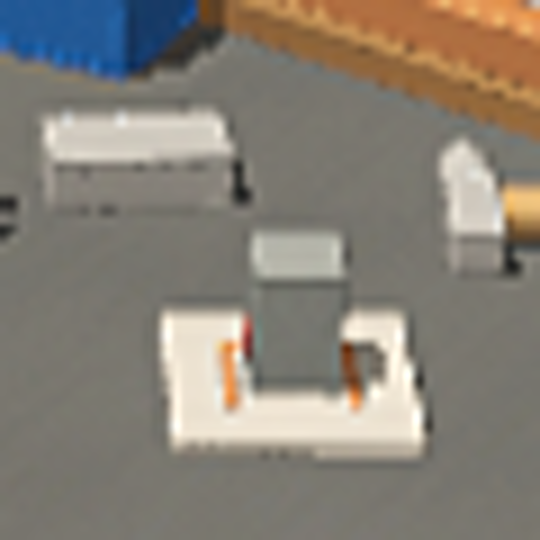

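View pics/s7b.png

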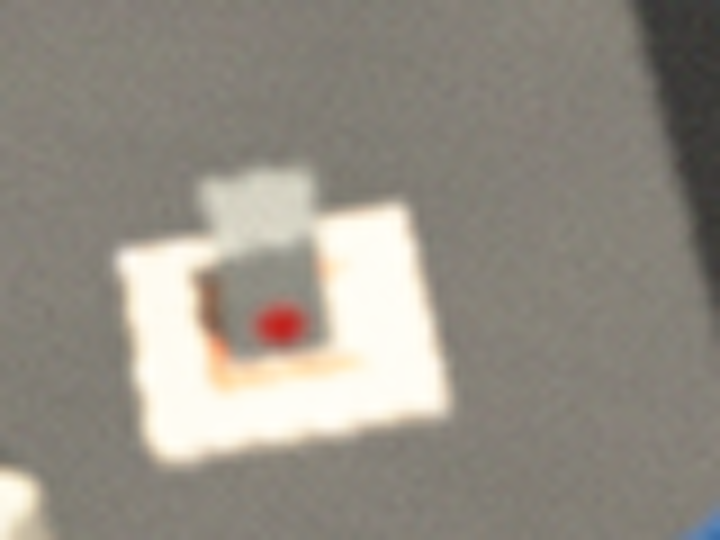

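```bash
cat > unp.py <<'E'
from h import *
def unp(c,uv,z):
    uv=np.atleast_2d(uv).astype(float);K=c['mtx']
    d=np.stack([(uv[:,0]-K[0,2])/K[0,0],-(uv[:,1]-K[1,2])/K[1,1],-np.ones(len(uv))],-1)@c['T'][:3,:3].T
    o=c['T'][:3,3]; return o+d*((z-o[2])/d[:,2])[:,None]
E
python3 - <<'E'
from unp import *
c=cam('scene')
p=unp(c,np.array([[120,250],[408,203],[450,412],[165,460]])/9+[165,140],.008)
print(p.round(4),p.mean(0).round(4))
for i in range(4):
    d=p[(i+1)%4]-p[i]; print(np.linalg.norm(d[:2]).round(4),np.degrees(np.arctan2(d[1],d[0])).round(1))
c=cam('side')
p=unp(c,np.array([[165,312],[403,312],[422,445],[172,443]])/9+[270,160],.008)
print(p.round(4),p.mean(0).round(4))
for i in range(4):
    d=p[(i+1)%4]-p[i]; print(np.linalg.norm(d[:2]).round(4),np.degrees(np.arctan2(d[1],d[0])).round(1))
E
```

```text
[[ 0.4738 -0.3212  0.008 ]
 [ 0.4092 -0.2268  0.008 ]
 [ 0.5075 -0.1617  0.008 ]
 [ 0.5675 -0.2503  0.008 ]] [ 0.4895 -0.24    0.008 ]
0.1144 124.4
0.1179 33.5
0.1069 -55.9
0.1175 -142.9
[[ 0.5556 -0.256   0.008 ]
 [ 0.4671 -0.3194  0.008 ]
 [ 0.4057 -0.2225  0.008 ]
 [ 0.4936 -0.1613  0.008 ]] [ 0.4805 -0.2398  0.008 ]
0.1088 -144.4
0.1147 122.4
0.1071 34.9
0.1132 -56.8
```

```bash
python3 go.py .489 -.24 .2 34
```

```text
t 22.77 pos [645.3 260.1 204.2] yaw 154.5 grip 84.9 F [ 0.4  0.  -0.5]
turn frac [-0.04   0.039  4.204] shift now-frame mm [ -74.7 -518.4   15.1] goal-frame mm [-409.2  327.2    4.2]
```

servo_tool --moves "-0.002 -0.015 0 0 0 0 -1;-0.004 -0.03 0 0 0 0 -1;-0.005 -0.036 0 0 0 0 -1;-0.005 -0.036 0 0 0 0 -1;-0.005 -0.036 0 0 0 0 -1;-0.005 -0.036 0 0 0 0 -1;-0.005 -0.036 0 0 0 0 -1;-0.005 -0.036 0 0 0 0 -1;-0.005 -0.036 0 0 0 0 -1;-0.005 -0.036 0 0 0 0 -1;-0.005 -0.036 0 0 0 0 -1;-0.005 -0.036 0 0 0 0 -1;-0.005 -0.036 0 0 0 0 -1;-0.005 -0.036 0 0 0 0 -1;-0.004 -0.025 0 0 0 0.1 -1;0 -0.01 0 0 0 0.2 -1;0 0 0 0 0 0.24 -1;0 0 0 0 0 0.24 -1;0 0 0 0 0 0.24 -1;0 0 0 0 0 0.24 -1"

```text
time_s: 24.43
tool_pos: [0.4653, -0.256, 0.1906]
tool_rot: [-177.0, -1.0, 117.6]
force: [0.7, 0.1, 0.8]
grip_width: 0.087
```

```bash
python3 go.py .489 -.24 .2 34
```

```text
t 24.43 pos [ 465.3 -256.   190.6] yaw 117.6 grip 87.0 F [0.7 0.1 0.8]
turn frac [-0.111  0.048  2.92 ] shift now-frame mm [  3.4  27.9 -10.8] goal-frame mm [28.6 -0.  -9.4]
```

servo_tool --moves "0 0 0 0 0 0.24 -1;0 0 0 0 0 0.24 -1;0 0 0 0 0 0.24 -1;0 0 0 0 0 0.24 -1;0 0 0 0 0 0.24 -1;0 0 0 0 0 0.24 -1;0 0 0 0 0 0.24 -1;0 0 0 0 0 0.24 -1;0 0 0 0 0 0.24 -1;0 0 0 0 0 0.24 -1;0 0 0 0 0 0.2 -1;0 0 0 0 0 0.1 -1;0 0 0 0 0 0 -1;0 0 0 0 0 0 -1"

```text
time_s: 25.6
tool_pos: [0.4567, -0.253, 0.1753]
tool_rot: [-177.1, 3.6, 37.0]
force: [-0.6, -0.2, 0.1]
grip_width: 0.0872
```

```bash
python3 go.py .489 -.24 .2 34
```

```text
t 25.60 pos [ 456.7 -253.   175.3] yaw 37.0 grip 87.2 F [-0.6 -0.2  0.1]
turn frac [-0.097  0.128  0.1  ] shift now-frame mm [ 32.    7.7 -27.2] goal-frame mm [ 34.1   7.3 -24.7]
```

Run:
```python
from h import *
c=cam('wrist'); save('w8.png',c['img']); save('w8o.png',ortho(c,.40,.58,-.33,-.15,.008,3300))
```

```text
(no output)
```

View pics/w8.png

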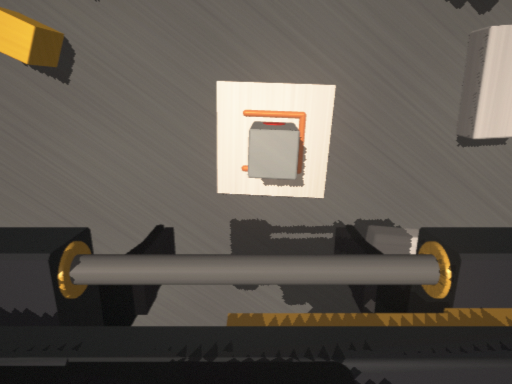

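View pics/w8o.png

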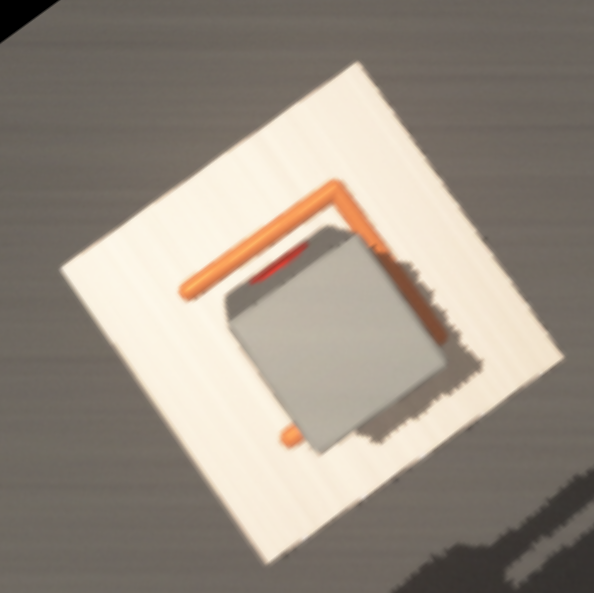

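```bash
python3 go.py .4855 -.2447 .041 34.9
```

```text
t 25.65 pos [ 456.6 -252.9  175.2] yaw 37.0 grip 87.1 F [-0.4 -0.  -0.8]
turn frac [-0.098  0.127  0.069] shift now-frame mm [ 36.4  17.4 131.5] goal-frame mm [ 28.4   9.8 134.2]
```

servo_tool --moves "0.01 0.005 0 -0.1 0.12 0.06 -1;0.01 0.004 0 0 0 0 -1;0.004 0.001 0 0 0 0 -1;0 0 0 0 0 0 -1;0 0 0 0 0 0 -1"

```text
time_s: 26.07
tool_pos: [0.4828, -0.2461, 0.1729]
tool_rot: [-179.9, 0.3, 35.5]
force: [0.3, 0.5, -0.1]
grip_width: 0.0867
```

```bash
python3 go.py .4855 -.2447 .041 34.9
```

```text
t 26.07 pos [ 482.8 -246.1  172.9] yaw 35.5 grip 86.7 F [ 0.3  0.5 -0.1]
turn frac [-0.003  0.01   0.021] shift now-frame mm [  3.7   0.7 131.9] goal-frame mm [  3.    0.4 131.9]
```

servo_tool --moves "0.002 0 0.01 0 0 0.02 -1;0 0 0.02 0 0 0 -1;0 0 0.02 0 0 0 -1;0 0 0.02 0 0 0 -1;0 0 0.01 0 0 0 -1;0 0 0 0 0 0 -1"

```text
time_s: 26.57
tool_pos: [0.4858, -0.2451, 0.0883]
tool_rot: [-179.9, 0.4, 35.0]
force: [-0.4, 0.3, -0.3]
grip_width: 0.087
```

```bash
python3 go.py .4855 -.2447 .041 34.9
```

```text
t 26.57 pos [ 485.8 -245.1   88.3] yaw 35.0 grip 87.0 F [-0.4  0.3 -0.3]
turn frac [-0.003  0.013  0.003] shift now-frame mm [ 0.3 -0.4 47.3] goal-frame mm [ 0.  -0.5 47.3]
```

servo_tool --moves "0 0 0.01 0 0.01 0 -1;0 0 0.015 0 0 0 -1;0 0 0.015 0 0 0 -1;0 0 0.006 0 0 0 -1;0 0 0 0 0 0 -1;0 0 0 0 0 0 0.5;0 0 0 0 0 0 0.5;0 0 0 0 0 0 0.5;0 0 0 0 0 0 0.5;0 0 0 0 0 0 0.5;0 0 0 0 0 0 0.5;0 0 0 0 0 0 0.5" --squeeze 50

```text
time_s: 27.57
tool_pos: [0.4899, -0.2471, 0.0455]
tool_rot: [179.7, -0.2, 35.0]
force: [-2.0, 2.5, -1.0]
grip_width: 0.0485
```

```bash
python3 go.py .4855 -.2447 .041 34.9
```

```text
t 27.57 pos [ 489.9 -247.1   45.5] yaw 35.0 grip 48.5 F [-2.   2.5 -1. ]
turn frac [ 0.012 -0.008  0.002] shift now-frame mm [-2.3 -4.5  4.4] goal-frame mm [-2.3 -4.4  4.5]
```

servo_tool --moves "0 0 0 0 0 0 0.5;0 0 0 0 0 0 0.5;0 0 0 0 0 0 0.5;0 0 0 0 0 0 0.5;0 0 0 0 0 0 0.5;0 0 0 0 0 0 0.5"

```text
time_s: 28.07
tool_pos: [0.4889, -0.2455, 0.0454]
tool_rot: [179.9, -0.2, 35.0]
force: [-0.1, 1.5, 0.9]
grip_width: 0.0394
```

```bash
python3 go.py .4855 -.2447 .17 34.9
```

```text
t 28.07 pos [ 488.9 -245.5   45.4] yaw 35.0 grip 39.4 F [-0.1  1.5  0.9]
turn frac [ 0.005 -0.007  0.003] shift now-frame mm [  -1.9   -2.3 -124.6] goal-frame mm [  -2.3   -2.6 -124.6]
```

servo_tool --moves "0 0 -0.005 0 0 0 0.5;0 0 -0.015 0 0 0 0.5;0 0 -0.02 0 0 0 0.5;0 0 -0.02 0 0 0 0.5;0 0 -0.02 0 0 0 0.5;0 0 -0.02 0 0 0 0.5;0 0 -0.015 0 0 0 0.5;0 0 0 0 0 0 0.5;0 0 0 0 0 0 0.5"

```text
time_s: 28.82
tool_pos: [0.4833, -0.2461, 0.1583]
tool_rot: [-179.7, 0.3, 34.9]
force: [-1.7, 0.0, -4.8]
grip_width: 0.0395
```

```bash
python3 go.py .600 -.2165 .167 0
```

```text
t 28.82 pos [ 483.3 -246.1  158.3] yaw 34.9 grip 39.5 F [-1.7  0.  -4.8]
turn frac [-0.006  0.014  1.219] shift now-frame mm [112.6  42.5  -9.5] goal-frame mm [116.7 -29.6  -8.7]
```

servo_tool --moves "0 0 -0.001 0 0 0.1 0.5;0 0 -0.001 0 0 0.2 0.5;0 0 -0.001 0 0 0.2 0.5;0 0 -0.001 0 0 0.2 0.5;0 0 -0.001 0 0 0.2 0.5;0 0 -0.001 0 0 0.2 0.5;0 0 -0.001 0 0 0.1 0.5;0 0 0 0 0 0 0.5;0 0 0 0 0 0 0.5"

```text
time_s: 29.57
tool_pos: [0.4754, -0.2441, 0.1498]
tool_rot: [-179.6, 1.6, -1.1]
force: [-0.7, -0.4, -4.3]
grip_width: 0.0396
```

```bash
python3 go.py .600 -.2165 .167 0
```

```text
t 29.57 pos [ 475.4 -244.1  149.8] yaw -1.1 grip 39.6 F [-0.7 -0.4 -4.3]
turn frac [-0.014  0.055 -0.039] shift now-frame mm [123.5 -30.1 -20.4] goal-frame mm [124.6 -27.6 -17.2]
```

servo_tool --moves "0.01 -0.002 -0.004 -0.01 0.05 -0.04 0.5;0.02 -0.005 -0.004 0 0 0 0.5;0.02 -0.005 -0.004 0 0 0 0.5;0.02 -0.005 -0.003 0 0 0 0.5;0.015 -0.004 -0.003 0 0 0 0.5;0.005 -0.002 0 0 0 0 0.5;0 0 0 0 0 0 0.5;0 0 0 0 0 0 0.5"

```text
time_s: 30.23
tool_pos: [0.5691, -0.2183, 0.1632]
tool_rot: [-179.8, 0.0, 0.9]
force: [0.1, -0.1, -5.1]
grip_width: 0.0398
```

```bash
python3 go.py .600 -.2165 .167 0
```

```text
t 30.23 pos [ 569.1 -218.3  163.2] yaw 0.9 grip 39.8 F [ 0.1 -0.1 -5.1]
turn frac [-0.008  0.002  0.031] shift now-frame mm [30.9 -1.4 -3.8] goal-frame mm [30.9 -1.8 -3.8]
```

servo_tool --moves "0.008 0 -0.001 0 0 0.02 0.5;0.01 0 -0.002 0 0 0 0.5;0.008 0 -0.001 0 0 0 0.5;0.003 0 0 0 0 0 0.5;0 0 0 0 0 0 0.5;0 0 0 0 0 0 0.5"

```text
time_s: 30.73
tool_pos: [0.5982, -0.2203, 0.1666]
tool_rot: [-179.8, 0.2, 0.1]
force: [0.2, 0.6, -5.3]
grip_width: 0.0396
```

```bash
python3 go.py .600 -.2165 .167 0
python3 - <<'E'
from h import *
c=cam('side'); save('s9.png',cv2.resize(c['img'][100:220,200:340],None,fx=5,fy=5))
c=cam('scene'); save('s9b.png',cv2.resize(c['img'][120:260,110:270],None,fx=4,fy=4))
c=cam('wrist'); save('w9.png',c['img'])
E
```

```text
t 30.73 pos [ 598.2 -220.3  166.6] yaw 0.1 grip 39.6 F [ 0.2  0.6 -5.3]
turn frac [-0.007  0.006  0.005] shift now-frame mm [ 1.9 -3.8 -0.3] goal-frame mm [ 1.8 -3.8 -0.4]
```

View pics/s9.png

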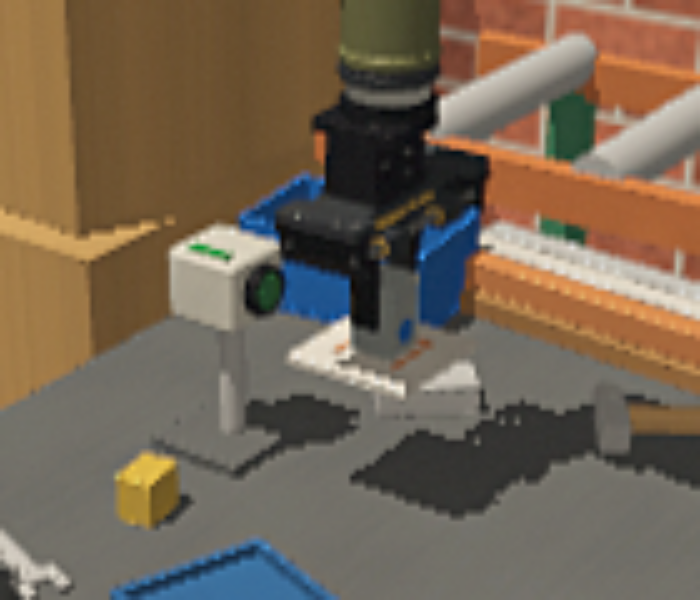

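View pics/s9b.png

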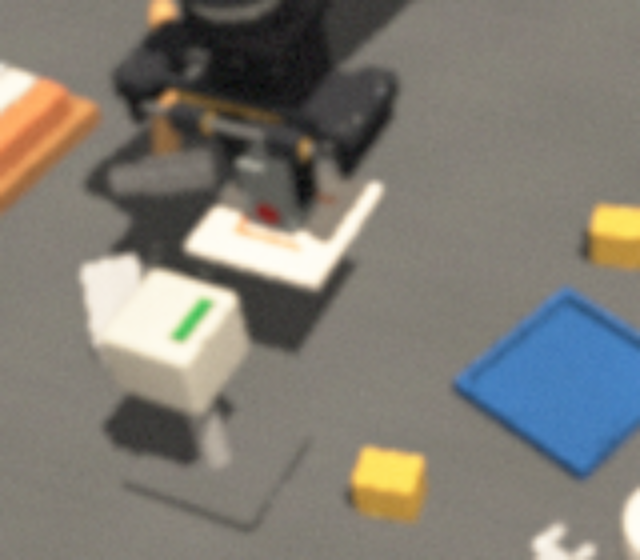

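View pics/w9.png

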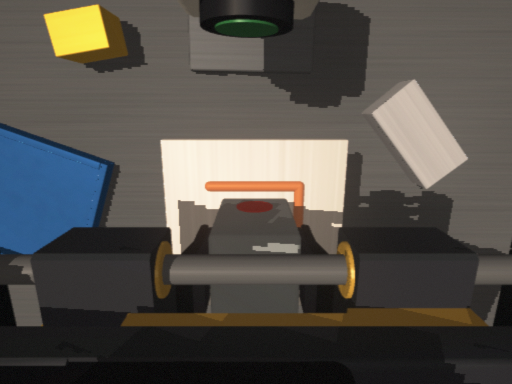

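servo_tool --moves "0 0 0 0 0 0 0.5;0 0 0 0 0 0 0.5;0 0 0 0 0 0 0.5;0 0 0 0 0 0 0.5;0 0 0 0 0 0 0.5;0 0 0 0 0 0 0.5;0 0 0 0 0 0 0.5;0 0 0 0 0 0 0.5;0 0 0 0 0 0 0.5;0 0 0 0 0 0 0.5;0 0 0 0 0 0 0.5;0 0 0 0 0 0 0.5;0 0 0 0 0 0 0.5;0 0 0 0 0 0 0.5"

```text
time_s: 32.05
tool_pos: [0.5966, -0.2204, 0.1668]
tool_rot: [-179.8, 0.2, 0.1]
force: [-0.9, -0.7, -5.1]
grip_width: 0.0394
```

```bash
python3 - <<'E'
from h import *
c=cam('wrist'); P,m=cloud(c)
print('lens',P[24:33:4,235:262:6].round(3).reshape(-1,3)); 
q=P[150:180,180:330].reshape(-1,3);print('plate z',np.median(q[:,2]), 'dot',P[207,254].round(4))
for r,u in [((142,160),(190,320))]:
  pass
e=[ [P[r,u] for u in (200,250,300)] for r in (141,145,150)]; print(np.round(e,3))
# left/right plate edges
row=P[170]; k=np.where(abs(row[:,2]-np.median(q[:,2]))<.004)[0]; print(k.min(),k.max(),row[k.min()].round(4),row[k.max()].round(4))
E
python3 go.py .600 -.2165 .167 90
```

```text
lens [[ 0.705 -0.213  0.155]
 [ 0.705 -0.216  0.155]
 [ 0.705 -0.219  0.155]
 [ 0.704 -0.221  0.157]
 [ 0.704 -0.224  0.158]
 [ 0.705 -0.213  0.147]
 [ 0.705 -0.216  0.148]
 [ 0.705 -0.219  0.148]
 [ 0.704 -0.221  0.15 ]
 [ 0.704 -0.224  0.15 ]
 [ 0.705 -0.212  0.14 ]
 [ 0.704 -0.215  0.14 ]
 [ 0.704 -0.218  0.14 ]
 [ 0.704 -0.221  0.141]
 [ 0.704 -0.224  0.14 ]]
plate z 0.12970149149620624 dot [ 0.6159 -0.222   0.1531]
[[[ 0.649 -0.19   0.129]
  [ 0.649 -0.22   0.132]
  [ 0.649 -0.249  0.129]]

 [[ 0.646 -0.19   0.129]
  [ 0.646 -0.219  0.129]
  [ 0.647 -0.249  0.13 ]]

 [[ 0.644 -0.19   0.13 ]
  [ 0.644 -0.219  0.13 ]
  [ 0.643 -0.249  0.129]]]
163 345 [ 0.6317 -0.1678  0.1305] [ 0.6316 -0.2762  0.129 ]
t 32.10 pos [ 596.6 -220.4  166.8] yaw 0.1 grip 40.0 F [ 0.7 -0.3 -3.7]
turn frac [-0.012 -0.    -3.138] shift now-frame mm [ 3.4 -3.9 -0.2] goal-frame mm [ 3.9  3.4 -0.2]
```

servo_tool --moves "0 0 0 0 0 -0.1 0.5;0 0 0 0 0 -0.2 0.5;0 0 0 0 0 -0.2 0.5;0 0 0 0 0 -0.2 0.5;0 0 0 0 0 -0.2 0.5;0 0 0 0 0 -0.2 0.5;0 0 0 0 0 -0.2 0.5;0 0 0 0 0 -0.2 0.5;0 0 0 0 0 0 0.5"

```text
time_s: 32.85
tool_pos: [0.5966, -0.2205, 0.1668]
tool_rot: [-179.7, 0.0, 45.2]
force: [-0.3, 0.6, -4.2]
grip_width: 0.0399
```

```bash
python3 go.py .600 -.2165 .167 90
```

```text
t 32.85 pos [ 596.6 -220.5  166.8] yaw 45.2 grip 39.9 F [-0.3  0.6 -4.2]
turn frac [-0.01  -0.004 -1.566] shift now-frame mm [ 5.3 -0.4 -0.2] goal-frame mm [ 4.   3.4 -0.2]
```

Steady rotation. Continue and hold.

servo_tool --moves "0.002 0 0 0 0 -0.1 0.5;0.002 0 0 0 0 -0.2 0.5;0 0 0 0 0 -0.2 0.5;0 0 0 0 0 -0.2 0.5;0 0 0 0 0 -0.2 0.5;0 0 0 0 0 -0.2 0.5;0 0 0 0 0 -0.2 0.5;0 0 0 0 0 -0.17 0.5;0 0 0 0 0 0 0.5;0 0 0 0 0 0 0.5"

```text
time_s: 33.68
tool_pos: [0.5992, -0.2184, 0.1666]
tool_rot: [-179.8, -0.2, 87.4]
force: [0.1, -0.0, -4.3]
grip_width: 0.0399
```

```bash
python3 go.py .600 -.218 .167 90
python3 - <<'E'
from h import *
c=cam('wrist'); save('w10.png',c['img'])
c=cam('scene'); save('s10b.png',cv2.resize(c['img'][120:260,110:270],None,fx=4,fy=4))
E
```

```text
t 33.68 pos [ 599.2 -218.4  166.6] yaw 87.4 grip 39.9 F [ 0.1 -0.  -4.3]
turn frac [-0.008 -0.006 -0.091] shift now-frame mm [ 0.5  0.7 -0.4] goal-frame mm [ 0.4  0.8 -0.4]
```

View pics/s10b.png

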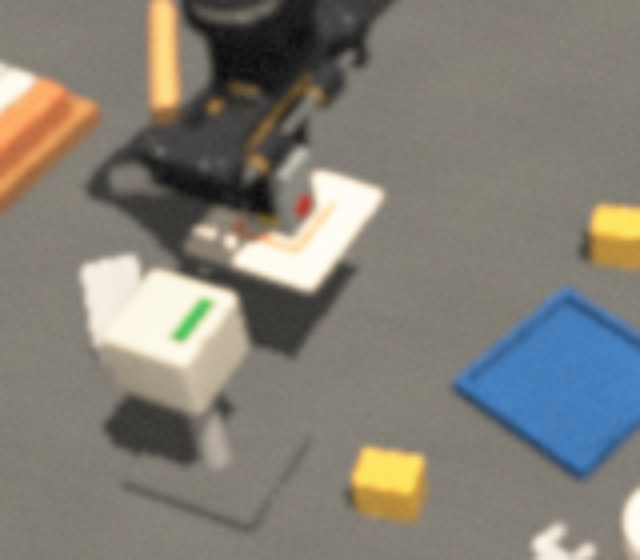

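servo_tool --moves "0 0 0 0 0 -0.09 0.5;0 0 0 0 0 0 0.5;0 0 0 0 0 0 0.5;0 0 0 0 0 0 0.5;0 0 0 0 0 0 0.5;0 0 0 0 0 0 0.5;0 0 0 0 0 0 0.5;0 0 0 0 0 0 0.5;0 0 0 0 0 0 0.5;0 0 0 0 0 0 0.5;0 0 0 0 0 0 0.5;0 0 0 0 0 0 0.5;0 0 0 0 0 0 0.5;0 0 0 0 0 0 0.5;0 0 0 0 0 0 0.5"

```text
time_s: 35.03
tool_pos: [0.5993, -0.2184, 0.1667]
tool_rot: [-179.8, -0.2, 89.4]
force: [-0.5, 0.2, -5.5]
grip_width: 0.0396
```

servo_tool --moves "0 0 0 0 0 -0.1 0.5;0 0 0 0 0 -0.2 0.5;0 0 0 0 0 -0.2 0.5;0 0 0 0 0 -0.2 0.5;0 0 0 0 0 -0.2 0.5;0 0 0 0 0 -0.2 0.5;0 0 0 0 0 -0.2 0.5;0 0 0 0 0 -0.2 0.5;0 0 0 0 0 0 0.5"

```text
time_s: 35.78
tool_pos: [0.5993, -0.2185, 0.1667]
tool_rot: [-179.9, -0.3, 134.4]
force: [-0.2, 0.1, -4.5]
grip_width: 0.0396
```

```bash
python3 go.py .600 -.218 .167 180
```

```text
t 35.78 pos [ 599.3 -218.5  166.7] yaw 134.4 grip 39.6 F [-0.2  0.1 -4.5]
turn frac [ 0.002 -0.009 -1.592] shift now-frame mm [-0.2  0.9 -0.3] goal-frame mm [-0.7  0.5 -0.3]
```

servo_tool --moves "0 0 0 0 0 -0.1 0.5;0 0 0 0 0 -0.2 0.5;0 0 0 0 0 -0.2 0.5;0 0 0 0 0 -0.2 0.5;0 0 0 0 0 -0.2 0.5;0 0 0 0 0 -0.2 0.5;0 0 0 0 0 -0.2 0.5;0 0 0 0 0 -0.2 0.5;0 0 0 0 0 -0.08 0.5;0 0 0 0 0 0 0.5;0 0 0 0 0 0 0.5;0 0 0 0 0 0 0.5;0 0 0 0 0 0 0.5;0 0 0 0 0 0 0.5;0 0 0 0 0 0 0.5;0 0 0 0 0 0 0.5;0 0 0 0 0 0 0.5;0 0 0 0 0 0 0.5;0 0 0 0 0 0 0.5"

```text
time_s: 37.37
tool_pos: [0.5989, -0.2196, 0.1669]
tool_rot: [179.9, -0.2, 179.4]
force: [0.7, 0.2, -4.9]
grip_width: 0.0397
```

```bash
python3 go.py .600 -.218 .167 180
python3 - <<'E'
from h import *
c=cam('side'); save('s11.png',cv2.resize(c['img'][100:220,200:340],None,fx=5,fy=5))
c=cam('scene'); save('s11b.png',cv2.resize(c['img'][120:260,110:270],None,fx=4,fy=4))
E
```

```text
t 37.37 pos [ 598.9 -219.6  166.9] yaw 179.4 grip 39.7 F [ 0.7  0.2 -4.9]
turn frac [ 0.004 -0.008 -0.021] shift now-frame mm [-1.   1.6 -0.1] goal-frame mm [-1.1  1.6 -0.1]
```

View pics/s11.png

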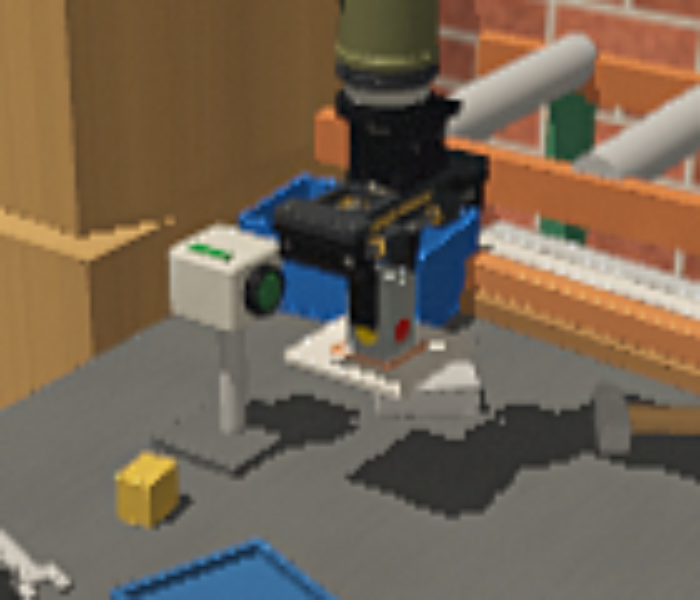

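View pics/s11b.png

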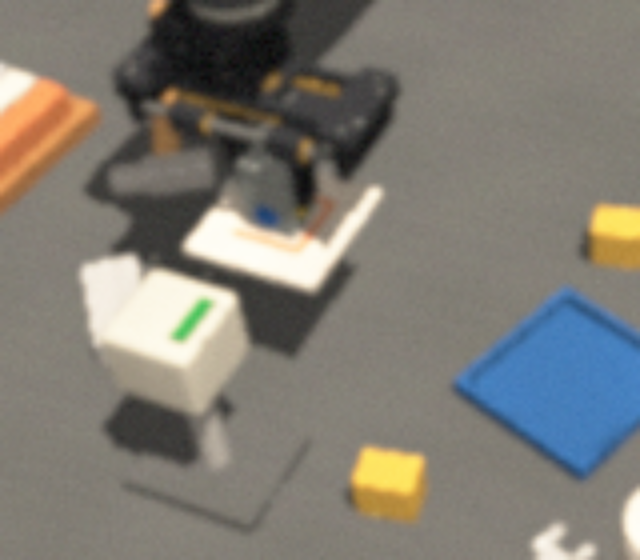

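servo_tool --moves "0 0 0 0 0 0 0.5;0 0 0 0 0 0 0.5;0 0 0 0 0 0 0.5;0 0 0 0 0 0 0.5;0 0 0 0 0 0 0.5"

```text
time_s: 37.88
tool_pos: [0.5989, -0.2196, 0.1669]
tool_rot: [179.9, -0.2, 179.4]
force: [-0.7, 0.5, -4.8]
grip_width: 0.0394
```

```bash
python3 - <<'E'
from h import *
d=np.load('/tmp/wrist.npz'); W=dict(img=d['img'],T=d['T'],mtx=d['K'])
for n,c in (('wrist',W),('scene',cam('scene')),('side',cam('side'))):
    im=ortho(c,.47,.68,-.1,.11,.016,3000)
    hsv=cv2.cvtColor(im,cv2.COLOR_RGB2HSV)
    m=cv2.inRange(hsv,(95,100,40),(125,255,255))
    m=cv2.morphologyEx(m,cv2.MORPH_OPEN,np.ones((7,7)))
    k,l,st,_=cv2.connectedComponentsWithStats(m); i=1+np.argmax(st[1:,4])
    p=np.argwhere(l==i); X=.68-p[:,0]/3000; Y=.11-p[:,1]/3000
    r=cv2.minAreaRect(np.stack([X,Y],-1).astype(np.float32)*1000); print(n,np.round(r[0],1),np.round(r[1],1),round(r[2],1))
    save(f'j_{n}.png',im)
E
python3 go.py .5757 .0049 .167 159
```

```text
wrist [576.    4.4] [134.6 133.7] 70.0
scene [582.7   5.9] [139.4 138.5] 70.3
side [568.7  14.3] [145.  151.9] 70.0
t 37.98 pos [ 598.9 -219.7  166.9] yaw 179.4 grip 39.5 F [-0.6 -0.2 -3.9]
turn frac [ 0.003 -0.008  0.712] shift now-frame mm [ 25.6 224.3   0.4] goal-frame mm [ 1.021e+02  2.013e+02 -1.000e-01]
```

View pics/j_scene.png

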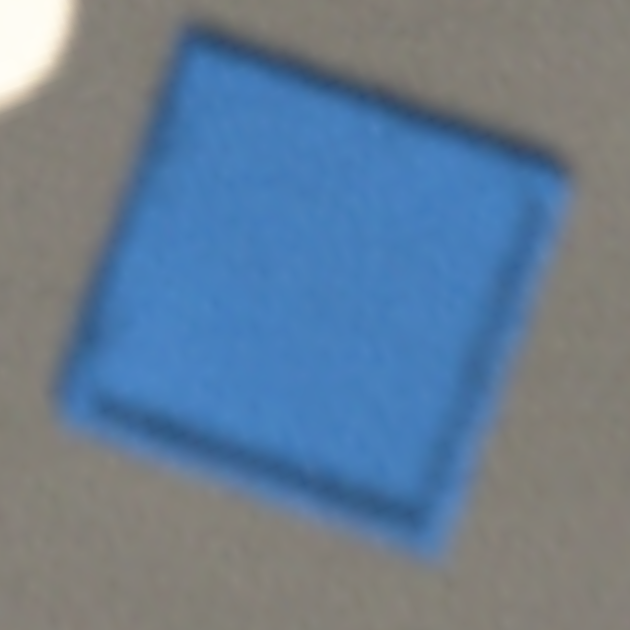

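View pics/j_wrist.png

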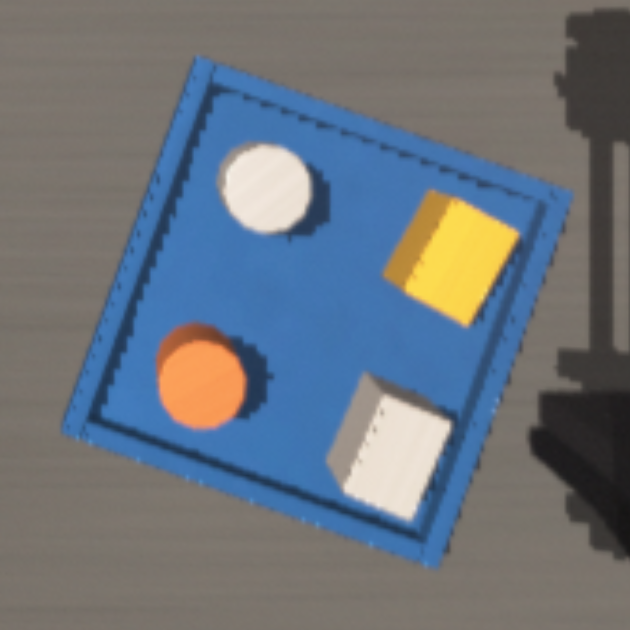

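View pics/j_side.png

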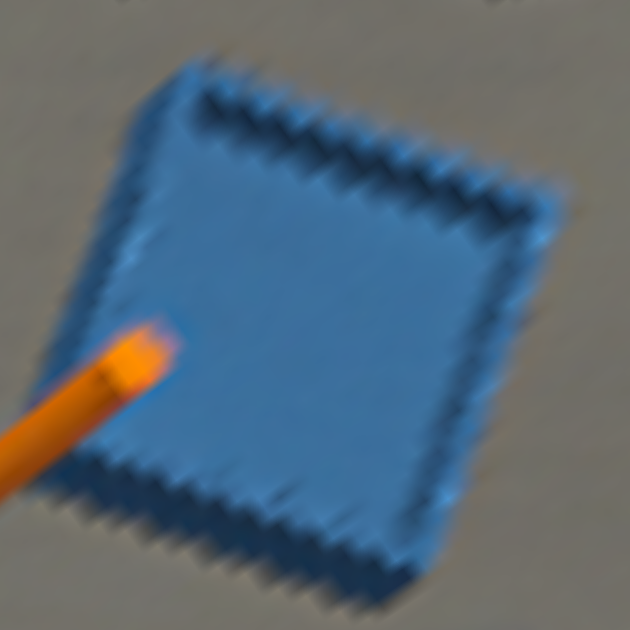

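servo_tool --moves "0 0 0 0 0 0.1 0.5;0 0 0 0 0 0.2 0.5;0 0 0 0 0 0.2 0.5;0 0 0 0 0 0.15 0.5;0.005 0.01 0 0 0 0 0.5;0.01 0.02 0 0 0 0 0.5;0.01 0.02 0 0 0 0 0.5;0.01 0.02 0 0 0 0 0.5;0.01 0.02 0 0 0 0 0.5;0.01 0.02 0 0 0 0 0.5;0.01 0.02 0 0 0 0 0.5;0.01 0.02 0 0 0 0 0.5;0.01 0.02 0 0 0 0 0.5;0.006 0.012 0 0 0 0 0.5;0.003 0.005 0 0 0 0 0.5;0 0 0 0 0 0 0.5;0 0 0 0 0 0 0.5"

```text
time_s: 39.4
tool_pos: [0.5691, 0.0051, 0.1677]
tool_rot: [179.9, -0.2, 161.5]
force: [0.0, -0.5, -5.6]
grip_width: 0.0398
```

```bash
python3 go.py .574 .0035 .09 160
```

```text
t 39.40 pos [569.1   5.1 167.7] yaw 161.5 grip 39.8 F [ 0.  -0.5 -5.6]
turn frac [ 0.002 -0.007  0.053] shift now-frame mm [-5.5  0.  77.7] goal-frame mm [-5.2  0.2 77.7]
```

servo_tool --moves "-0.004 0 0.005 0 0 0.04 0.5;-0.001 0 0.012 0 0 0 0.5;0 0 0.015 0 0 0 0.5;0 0 0.015 0 0 0 0.5;0 0 0.012 0 0 0 0.5;0 0 0.006 0 0 0 0.5;0 0 0 0 0 0 0.5;0 0 0 0 0 0 0.5"

```text
time_s: 40.07
tool_pos: [0.5753, -0.0101, 0.0942]
tool_rot: [-179.7, -0.2, 159.3]
force: [0.4, -0.3, -3.4]
grip_width: 0.0395
```

```bash
python3 go.py .574 .0035 .075 160;  python3 - <<'E'
from h import *
c=cam('wrist'); save('w12.png',c['img'])
E
```

```text
t 40.07 pos [575.3 -10.1  94.2] yaw 159.3 grip 39.5 F [ 0.4 -0.3 -3.4]
turn frac [-0.009 -0.008 -0.025] shift now-frame mm [ 6.  12.3 19.2] goal-frame mm [ 5.9 12.3 19.2]
```

View pics/w12.png

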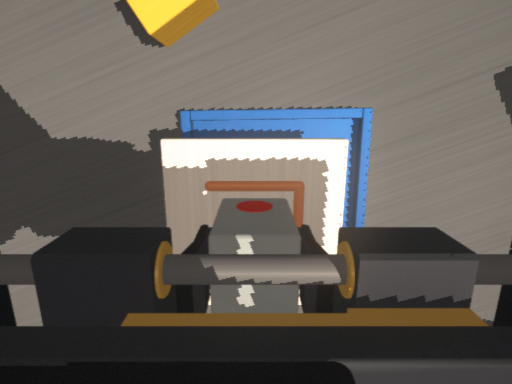

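servo_tool --moves "0.003 0.006 0 0 0 -0.025 0.5;0.003 0.006 0 0 0 0 0.5;0 0 0 0 0 0 0.5;0 0 0 0 0 0 0.5"

```text
time_s: 40.45
tool_pos: [0.5755, 0.0043, 0.0965]
tool_rot: [-179.8, 0.0, 160.0]
force: [0.1, -0.3, -5.1]
grip_width: 0.0398
```

```bash
python3 go.py .574 .0035 .075 160
```

```text
t 40.45 pos [575.5   4.3  96.5] yaw 160.0 grip 39.8 F [ 0.1 -0.3 -5.1]
turn frac [-0.006  0.     0.001] shift now-frame mm [ 1.1 -1.2 21.5] goal-frame mm [ 1.1 -1.2 21.5]
```

servo_tool --moves "0.001 -0.001 0.005 0 0 0 0.5;0 0 0.008 0 0 0 0.5;0 0 0.007 0 0 0 0.5;0 0 0 0 0 0 0.5;0 0 0 0 0 0 0.5"

```text
time_s: 40.87
tool_pos: [0.5747, 0.0044, 0.0756]
tool_rot: [-179.8, 0.1, 160.1]
force: [0.2, 0.9, -3.7]
grip_width: 0.04
```

```bash
python3 go.py .574 .0035 .0514 160;  python3 - <<'E'
from h import *
c=cam('wrist'); save('w13.png',c['img']); P,m=cloud(c)
E
```

```text
t 40.87 pos [574.7   4.4  75.6] yaw 160.1 grip 40.0 F [ 0.2  0.9 -3.7]
turn frac [-0.005  0.005  0.004] shift now-frame mm [ 0.4 -1.  24.2] goal-frame mm [ 0.3 -1.1 24.2]
```

View pics/w13.png

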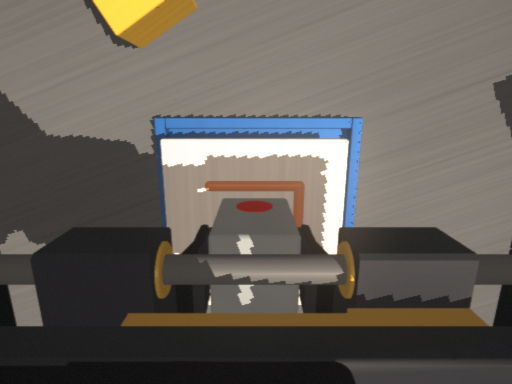

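Run:
```python
from unp import *
T=tcp(); c=cam('wrist'); P,m=cloud(c)
def tl(p): return ((p-T[:3,3])@T[:3,:3]*1000).round(1)
pz=np.median(P[150:160,200:320,2]); print('plate top z',pz)
print('plate L,R', tl(unp(c,[[161.5,160],[348.5,160]],pz)))
print('plate front', tl(unp(c,[[255,138.5]],pz)))
print('jig outer L,R', tl(unp(c,[[155,125],[361,125]],.016)))
print('jig front outer', tl(unp(c,[[255,118]],.016)))
```

```text
plate top z 0.03832242037144297
plate L,R [[ 41.6 -56.8  37.2]
 [ 41.5  53.8  36.8]]
plate front [[54.1 -1.4 37. ]]
jig outer L,R [[ 60.9 -65.7  59.5]
 [ 60.7  66.7  59.1]]
jig front outer [[65.2 -1.4 59.3]]
```

servo_tool --moves "-0.001 0.002 0.002 0 0 0 0.5;0 0 0.006 0 0 0 0.5;0 0 0.006 0 0 0 0.5;0 0 0.004 0 0 0 0.5;0 0 0 0 0 0 0.5;0 0 0 0 0 0 0.5"

```text
time_s: 41.47
tool_pos: [0.577, 0.0057, 0.056]
tool_rot: [-179.9, 0.2, 160.1]
force: [0.5, 1.3, -5.2]
grip_width: 0.0396
```

```bash
python3 go.py .5752 .0057 .0514 160;  python3 - <<'E'
from h import *
c=cam('wrist'); save('w14.png',c['img'])
E
```

```text
t 41.47 pos [577.    5.7  56. ] yaw 160.1 grip 39.6 F [ 0.5  1.3 -5.2]
turn frac [-0.005  0.006  0.003] shift now-frame mm [ 1.7 -0.6  4.6] goal-frame mm [ 1.7 -0.6  4.6]
```

View pics/w14.png

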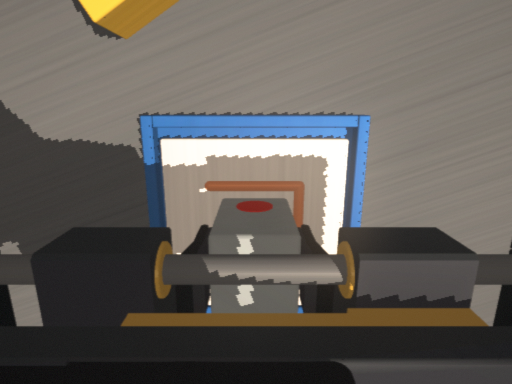

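servo_tool --moves "0.001 0 0.003 0 0 0 0.5;0 0 0.002 0 0 0 0.5;0 0 0 0 0 0 0.5;0 0 0 0 0 0 0.5"

```text
time_s: 41.85
tool_pos: [0.5762, 0.0061, 0.0519]
tool_rot: [-179.9, 0.2, 160.1]
force: [-1.2, 0.3, -3.2]
grip_width: 0.0396
```

```bash
python3 go.py .5752 .0057 .0514 160
```

```text
t 41.85 pos [576.2   6.1  51.9] yaw 160.1 grip 39.6 F [-1.2  0.3 -3.2]
turn frac [-0.005  0.007  0.003] shift now-frame mm [ 0.9 -0.7  0.5] goal-frame mm [ 0.8 -0.7  0.5]
```

Release and go up.

servo_tool --moves "0 0 0 0 0 0 0.5;0 0 0 0 0 0 -1;0 0 0 0 0 0 -1;0 0 0 0 0 0 -1;0 0 0 0 0 0 -1;0 0 0 0 0 0 -1;0 0 0 0 0 0 -1;0 0 0 0 0 0 -1;0 0 -0.01 0 0 0 -1;0 0 -0.02 0 0 0 -1;0 0 -0.03 0 0 0 -1;0 0 -0.03 0 0 0 -1;0 0 -0.03 0 0 0 -1;0 0 -0.03 0 0 0 -1;0 0 0 0 0 0 -1;0 0 0 0 0 0 -1"

```text
time_s: 43.18
tool_pos: [0.5774, 0.0074, 0.2161]
tool_rot: [180.0, 0.7, 160.2]
force: [-0.2, -0.1, -0.8]
grip_width: 0.087
```

```bash
python3 go.py .428 .2298 .3 70;  python3 - <<'E'
from h import *
c=cam('wrist'); save('w15.png',c['img'])
E
```

```text
t 43.18 pos [577.4   7.4 216.1] yaw 160.2 grip 87.0 F [-0.2 -0.1 -0.8]
turn frac [0.019 0.017 3.147] shift now-frame mm [215.1 158.5 -86.3] goal-frame mm [ 157.9 -216.5  -83.9]
```

View pics/w15.png

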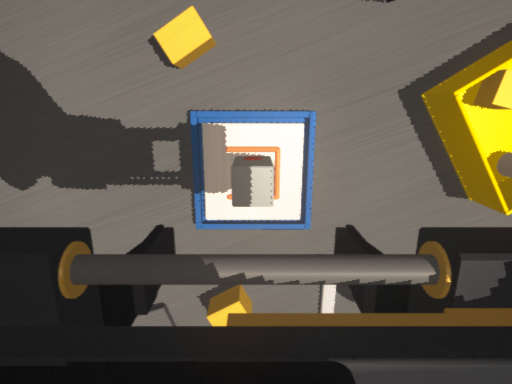

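Run:
```python
from unp import *
T=tcp(); c=cam('wrist')
im=ortho(c,.49,.66,-.08,.09,.014,3500); save('j15.png',im)
```

```text
(no output)
```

View pics/j15.png

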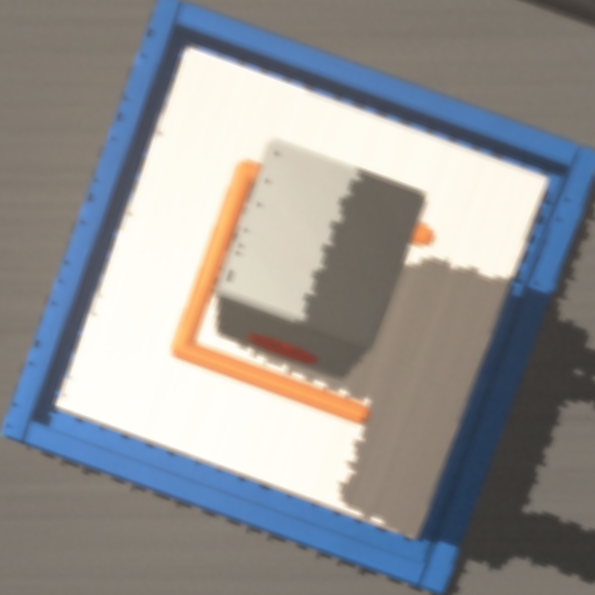

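servo_tool --moves "0.01 0.008 -0.005 0.019 0.017 0 -1;0.025 0.018 -0.005 0 0 0 -1;0.025 0.018 -0.005 0 0 0 -1;0.025 0.018 0 0 0 0 -1;0.025 0.018 0 0 0 0 -1;0.02 0.015 0 0 0 0 -1;0.01 0.008 0 0 0 0 -1;0 0 0 0 0 0 -1;0 0 0 0 0 0 -1"

```text
time_s: 44.03
tool_pos: [0.466, 0.1617, 0.2204]
tool_rot: [-178.8, -1.2, 160.3]
force: [0.0, -0.8, 0.5]
grip_width: 0.0869
```

```bash
python3 go.py .428 .2298 .22 160;  python3 - <<'E'
from h import *
c=cam('wrist'); save('w16.png',c['img'])
E
```

```text
t 44.03 pos [466.  161.7 220.4] yaw 160.3 grip 86.9 F [ 0.  -0.8  0.5]
turn frac [-0.043 -0.04   0.01 ] shift now-frame mm [58.7 51.3  0.4] goal-frame mm [59.  51.   0.4]
```

View pics/w16.png

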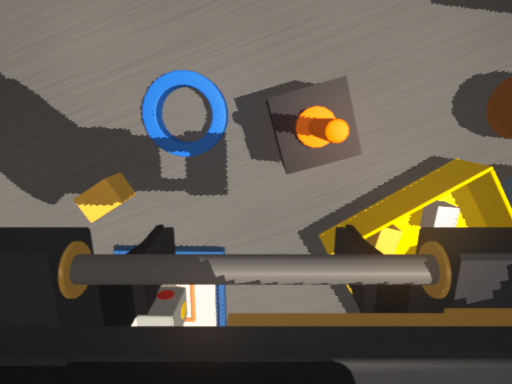

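Run:
```python
from unp import *
c=cam('wrist'); 
p=unp(c,[[267,99],[346,77],[361,153],[287,173]],.08); print(p.mean(0))
print(unp(c,[[337,131]],.165),unp(c,[[316,127]],.086))
im=c['img']; m=cv2.inRange(cv2.cvtColor(im,cv2.COLOR_RGB2HSV),(5,200,120),(20,255,255)); ys,xs=np.where(m[90:160,280:370]); print(xs.min()+280,xs.max()+280,ys.min()+90,ys.max()+90)
P,_=cloud(c); q=P[90:160,280:370].reshape(-1,3); k=(q[:,2]>.155)&(q[:,2]<.175); print('top',q[k].mean(0),k.sum(), (q[k].max(0)+q[k].min(0))/2)
k=(q[:,2]>.074)&(q[:,2]<.083);a=q[k][:,:2]; r=cv2.minAreaRect((a*1000).astype(np.float32)); print(r)
```

```text
[0.42744414 0.2279705  0.08      ]
[[0.42776822 0.22792814 0.165     ]] [[0.42754686 0.22774247 0.086     ]]
296 348 106 147
top [0.42689066 0.22704687 0.16464055] 536 [0.42737902 0.22773887 0.16122645]
((428.1566162109375, 233.4003448486328), (73.43994140625, 60.701961517333984), 71.20623779296875)
```

servo_tool --moves "0.015 0.012 0 -0.04 -0.04 0 -1;0.018 0.016 0 0 0 0 -1;0.015 0.013 0 0 0 0 -1;0.005 0.005 0 0 0 0 -1;0 0 0 0 0 0 -1;0 0 0 0 0 0 -1"

```text
time_s: 44.63
tool_pos: [0.437, 0.215, 0.2188]
tool_rot: [-179.8, -0.1, 159.2]
force: [-0.1, -0.3, 0.5]
grip_width: 0.0869
```

```bash
python3 go.py .4275 .2278 .2 160
```

```text
t 44.63 pos [437.  215.  218.8] yaw 159.2 grip 86.9 F [-0.1 -0.3  0.5]
turn frac [-0.006 -0.002 -0.027] shift now-frame mm [13.4  8.7 18.8] goal-frame mm [13.3  8.8 18.8]
```

servo_tool --moves "0.007 0.005 0 0 0 -0.027 -0.4;0.006 0.004 0 0 0 0 -0.4;0 0 0 0 0 0 -0.4;0 0 0 0 0 0 -0.4"

```text
time_s: 44.97
tool_pos: [0.4297, 0.225, 0.2183]
tool_rot: [-179.8, -0.1, 159.7]
force: [0.1, -0.8, -0.4]
grip_width: 0.0682
```

```bash
python3 go.py .4275 .2278 .117 160
```

```text
t 44.97 pos [429.7 225.  218.3] yaw 159.7 grip 68.2 F [ 0.1 -0.8 -0.4]
turn frac [-0.008 -0.004 -0.011] shift now-frame mm [  2.9   2.3 101.3] goal-frame mm [  3.1   1.9 101.3]
```

servo_tool --moves "0.003 0.002 0.005 -0.005 0 -0.01 -0.3;0 0 0.012 0 0 0 -0.3;0 0 0.015 0 0 0 -0.3;0 0 0.015 0 0 0 -0.3;0 0 0.01 0 0 0 -0.3;0 0 0 0 0 0 -0.3;0 0 0 0 0 0 -0.3"

```text
time_s: 45.55
tool_pos: [0.4272, 0.2266, 0.1553]
tool_rot: [-179.9, -0.1, 159.9]
force: [-0.3, 0.1, 0.1]
grip_width: 0.0566
```

```bash
python3 go.py .4275 .2278 .117 160
```

```text
t 45.55 pos [427.2 226.6 155.3] yaw 159.9 grip 56.6 F [-0.3  0.1  0.1]
turn frac [-0.004 -0.004 -0.003] shift now-frame mm [ 0.1  1.3 38.3] goal-frame mm [ 0.2  1.2 38.3]
```

servo_tool --moves "0 0.001 0.008 0 0 0 -0.3;0 0 0.012 0 0 0 -0.3;0 0 0.012 0 0 0 -0.3;0 0 0.006 0 0 0 -0.3;0 0 0 0 0 0 -0.3;0 0 0 0 0 0 -0.3"

```text
time_s: 46.05
tool_pos: [0.4287, 0.228, 0.1148]
tool_rot: [-180.0, -0.0, 159.9]
force: [-0.2, -0.3, 0.4]
grip_width: 0.0565
```

```bash
python3 go.py .4275 .2278 .117 160
python3 - <<'E'
from h import *
c=cam('side'); save('s17.png',cv2.resize(c['img'][180:300,190:300],None,fx=5,fy=5))
E
```

```text
t 46.05 pos [428.7 228.  114.8] yaw 159.9 grip 56.5 F [-0.2 -0.3  0.4]
turn frac [-0.001 -0.    -0.004] shift now-frame mm [ 1.  -0.6 -2.2] goal-frame mm [ 1.  -0.6 -2.2]
```

View pics/s17.png

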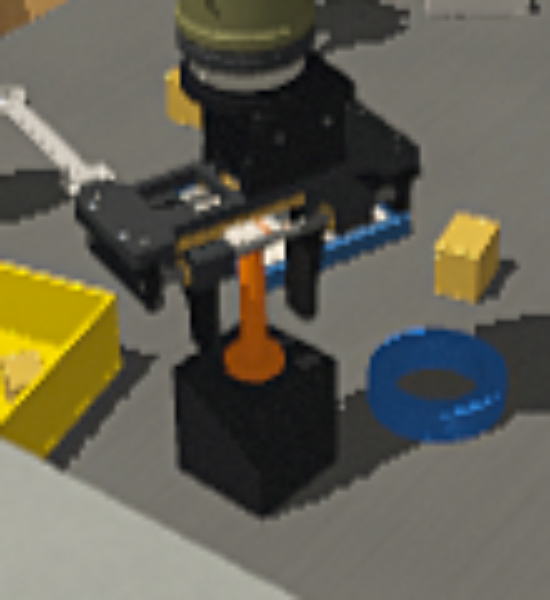

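servo_tool --moves "0.001 0 0 0 0 0 0.9;0 0 0 0 0 0 0.9;0 0 0 0 0 0 0.9;0 0 0 0 0 0 0.9;0 0 0 0 0 0 0.9;0 0 0 0 0 0 0.9;0 0 0 0 0 0 0.9;0 0 0 0 0 0 0.9;0 0 0 0 0 0 0.9;0 0 0 0 0 0 0.9;0 0 0 0 0 0 0.9;0 0 0 0 0 0 0.9" --squeeze 40

```text
time_s: 47.1
tool_pos: [0.4293, 0.2291, 0.1174]
tool_rot: [179.9, 0.2, 159.9]
force: [-1.0, 0.4, 0.7]
grip_width: 0.0153
```

```bash
python3 go.py .4275 .2278 .22 160
```

```text
t 47.10 pos [429.3 229.1 117.4] yaw 159.9 grip 15.3 F [-1.   0.4  0.7]
turn frac [ 0.005  0.008 -0.005] shift now-frame mm [   0.9   -1.6 -102.6] goal-frame mm [   1.3   -1.9 -102.6]
```

servo_tool --moves "0 0 0 0 0 0 0.4;0 0 0 0 0 0 0.4;0 0 0 0 0 0 0.4;0 0 0 0 0 0 0.4"

```text
time_s: 47.43
tool_pos: [0.4293, 0.2291, 0.1174]
tool_rot: [179.9, 0.2, 159.9]
force: [-0.2, 0.2, -0.1]
grip_width: 0.0254
```

servo_tool --moves "0 0 0 0 0 0 0.9;0 0 0 0 0 0 0.9"

```text
time_s: 47.6
tool_pos: [0.4293, 0.2291, 0.1174]
tool_rot: [179.9, 0.2, 159.9]
force: [0.5, 0.6, 0.1]
grip_width: 0.0191
```

servo_tool --moves "0 0 0 0 0 0 0.9;0 0 0 0 0 0 0.9"

```text
time_s: 47.77
tool_pos: [0.4293, 0.2291, 0.1173]
tool_rot: [179.9, 0.2, 159.9]
force: [-0.8, -1.2, 0.1]
grip_width: 0.0152
```

servo_tool --moves "0 0 0 0 0 0 0.9;0 0 0 0 0 0 0.9;0 0 0 0 0 0 0.9"

```text
time_s: 48.02
tool_pos: [0.4293, 0.2291, 0.1174]
tool_rot: [179.9, 0.2, 159.9]
force: [0.3, 0.0, 0.5]
grip_width: 0.0152
```

servo_tool --moves "0 0 -0.005 0 0 0 0.9;0 0 -0.01 0 0 0 0.9;0 0 -0.01 0 0 0 0.9;0 0 -0.01 0 0 0 0.9;0 0 -0.005 0 0 0 0.9;0 0 0 0 0 0 0.9"

```text
time_s: 48.52
tool_pos: [0.429, 0.2292, 0.1619]
tool_rot: [179.9, 0.2, 159.9]
force: [0.1, 0.2, -0.3]
grip_width: 0.0157
```

```bash
python3 go.py .4293 .2291 .22 160
```

```text
t 48.52 pos [429.  229.2 161.9] yaw 159.9 grip 15.7 F [ 0.1  0.2 -0.3]
turn frac [ 0.005  0.007 -0.004] shift now-frame mm [ -0.6   0.2 -58.1] goal-frame mm [ -0.3   0.  -58.1]
```

servo_tool --moves "0 0 -0.01 0 0 0 0.9;0 0 -0.012 0 0 0 0.9;0 0 -0.012 0 0 0 0.9;0 0 -0.012 0 0 0 0.9;0 0 -0.008 0 0 0 0.9;0 0 0 0 0 0 0.9;0 0 0 0 0 0 0.9"

```text
time_s: 49.1
tool_pos: [0.4285, 0.2291, 0.2215]
tool_rot: [179.8, 0.3, 159.9]
force: [0.1, -0.7, -2.7]
grip_width: 0.0156
```

```bash
cat > seam.py <<'E'
import sys
from go import *
# bracket pose, probe offset in tool frame
B=np.array([.5763,.0039]); yb=70.1; off=np.array([.0011,0.])
def s(px,py,press,yaw=160.1):
    a=np.radians(yb); u=np.array([np.cos(a),np.sin(a)]);v=np.array([-np.sin(a),np.cos(a)])
    p=B+px*u+py*v
    y=np.radians(yaw); tx=np.array([np.cos(y),np.sin(y)]);ty=np.array([np.sin(y),-np.cos(y)])
    q=p-off[0]*tx-off[1]*ty
    go(q[0],q[1],.014+.1024-press,yaw)
if __name__=='__main__': s(*[float(v)/1000 for v in sys.argv[1:4]])
E
python3 seam.py -28 29.5 -80
```

```text
t 49.10 pos [428.5 229.1 221.5] yaw 159.9 grip 15.6 F [ 0.1 -0.7 -2.7]
turn frac [ 0.005  0.01  -0.007] shift now-frame mm [-187.8 -188.9   25.6] goal-frame mm [-187.2 -189.5   25.1]
```

servo_tool --moves "-0.008 -0.008 0 0.005 0.01 0 0.9;-0.017 -0.017 0 0 0 0 0.9;-0.017 -0.017 0 0 0 0 0.9;-0.017 -0.017 0 0 0 0 0.9;-0.017 -0.017 0 0 0 0 0.9;-0.017 -0.017 0 0 0 0 0.9;-0.017 -0.017 0 0 0 0 0.9;-0.017 -0.017 0 0 0 0 0.9;-0.017 -0.017 0 0 0 0 0.9;-0.017 -0.017 0 0 0 0 0.9;-0.012 -0.012 0 0 0 0 0.9;-0.005 -0.005 0 0 0 0 0.9;0 0 0 0 0 0 0.9;0 0 0 0 0 0 0.9"

```text
time_s: 50.27
tool_pos: [0.5345, -0.0222, 0.2086]
tool_rot: [-179.4, -1.1, 159.8]
force: [-0.9, 0.2, -0.8]
grip_width: 0.0154
```

```bash
python3 seam.py -28 29.5 -30
```

```text
t 50.27 pos [534.5 -22.2 208.6] yaw 159.8 grip 15.4 F [-0.9  0.2 -0.8]
turn frac [-0.022 -0.04  -0.012] shift now-frame mm [-3.2 11.4 62.1] goal-frame mm [-2.  10.8 62.2]
```

servo_tool --moves "-0.001 0.005 0.005 -0.022 -0.04 -0.01 0.9;-0.001 0.005 0.01 0 0 0 0.9;0 0 0.015 0 0 0 0.9;0 0 0.01 0 0 0 0.9;0 0 0.005 0 0 0 0.9;0 0 0 0 0 0 0.9;0 0 0 0 0 0 0.9"

```text
time_s: 50.85
tool_pos: [0.5372, -0.0054, 0.1594]
tool_rot: [180.0, -0.3, 160.6]
force: [0.4, 0.4, -0.3]
grip_width: 0.0154
```

```bash
python3 seam.py -28 29.5 -10
python3 - <<'E'
from h import *
c=cam('wrist'); save('w18.png',c['img'])
c=cam('side'); save('s18.png',cv2.resize(c['img'][150:260,200:310],None,fx=5,fy=5))
E
```

```text
t 50.85 pos [537.2  -5.4 159.4] yaw 160.6 grip 15.4 F [ 0.4  0.4 -0.3]
turn frac [ 0.002 -0.009  0.018] shift now-frame mm [-5.3 -6.1 33. ] goal-frame mm [-5.2 -6.  33. ]
```

View pics/w18.png

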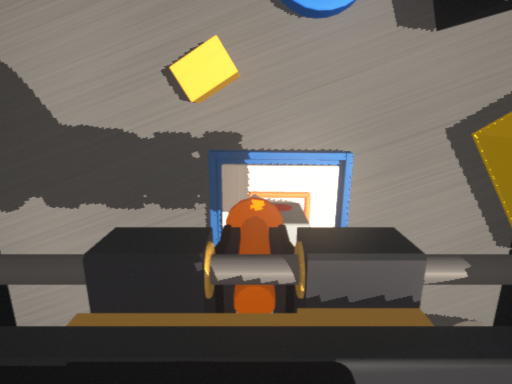

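View pics/s18.png

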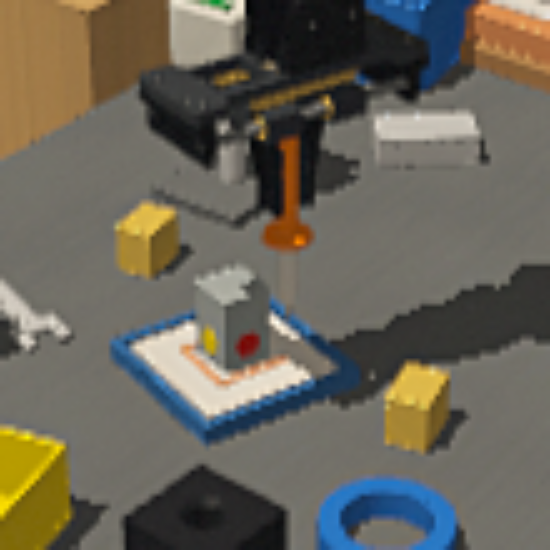

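Run:
```python
from unp import *
c=env.read_camera('wrist'); c['T']=c['hand_eye']
im=c['img']; m=cv2.inRange(cv2.cvtColor(im,cv2.COLOR_RGB2HSV),(3,180,90),(20,255,255))
for r in range(194,232,3):
    xs=np.where(m[r,215:300])[0]; print(r,(xs.min()+215,xs.max()+215) if len(xs) else None, end=' ')
print()
for z in (.0314,):
  print(unp(c,[[255.5,196],[255.5,197],[227,222],[284,222]],z)*1000)
save('w18c.png',cv2.resize(im[180:330,190:320],None,fx=5,fy=4))
```

```text
194 None 197 None 200 (np.int64(244), np.int64(264)) 203 (np.int64(238), np.int64(268)) 206 (np.int64(235), np.int64(272)) 209 (np.int64(231), np.int64(275)) 212 (np.int64(230), np.int64(277)) 215 (np.int64(229), np.int64(280)) 218 (np.int64(228), np.int64(281)) 221 (np.int64(227), np.int64(281)) 224 (np.int64(227), np.int64(279)) 227 (np.int64(240), np.int64(268)) 230 (np.int64(241), np.int64(268)) 
[[ 21.05659675  -1.15959902  31.4       ]
 [ 20.44437478  -1.15968529  31.4       ]
 [  4.81913183 -18.37257235  31.4       ]
 [  4.78252891  16.04791305  31.4       ]]
```

View pics/w18c.png

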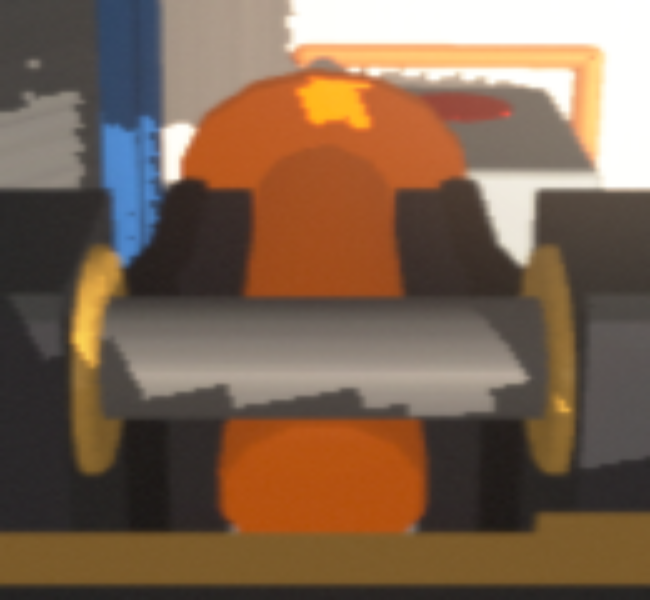

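```bash
sed -i 's/B=np.array(\[.5763,.0039\])/B=np.array([.5770,.0058])/; s/off=np.array(\[.0011,0.\])/off=np.array([.0016,0.])/' seam.py; python3 seam.py -28 29.5 -12
```

```text
t 51.00 pos [537.9  -5.9 160.2] yaw 160.6 grip 15.3 F [ 0.7  0.3 -2. ]
turn frac [ 0.002 -0.005  0.016] shift now-frame mm [-4.9 -3.7 31.8] goal-frame mm [-4.9 -3.6 31.8]
```

servo_tool --moves "-0.004 -0.003 0 0 -0.005 0.016 0.9;0 0 0 0 0 0 0.9;0 0 0.008 0 0 0 0.9;0 0 0.01 0 0 0 0.9;0 0 0.008 0 0 0 0.9;0 0 0.003 0 0 0 0.9;0 0 0 0 0 0 0.9;0 0 0 0 0 0 0.9"

```text
time_s: 51.67
tool_pos: [0.5418, -0.0116, 0.1292]
tool_rot: [179.9, 0.1, 160.0]
force: [-0.5, 0.8, -1.2]
grip_width: 0.0152
```

```bash
python3 seam.py -28 29.5 0
python3 - <<'E'
from h import *
c=cam('side'); save('s19.png',cv2.resize(c['img'][180:245,210:285],None,fx=8,fy=8,interpolation=cv2.INTER_CUBIC))
c=cam('scene'); save('s19b.png',cv2.resize(c['img'][175:245,215:295],None,fx=8,fy=8,interpolation=cv2.INTER_CUBIC))
E
```

```text
t 51.67 pos [541.8 -11.6 129.2] yaw 160.0 grip 15.2 F [-0.5  0.8 -1.2]
turn frac [ 0.002  0.004 -0.005] shift now-frame mm [ 0.8  0.3 12.8] goal-frame mm [ 0.7  0.3 12.8]
```

View pics/s19.png

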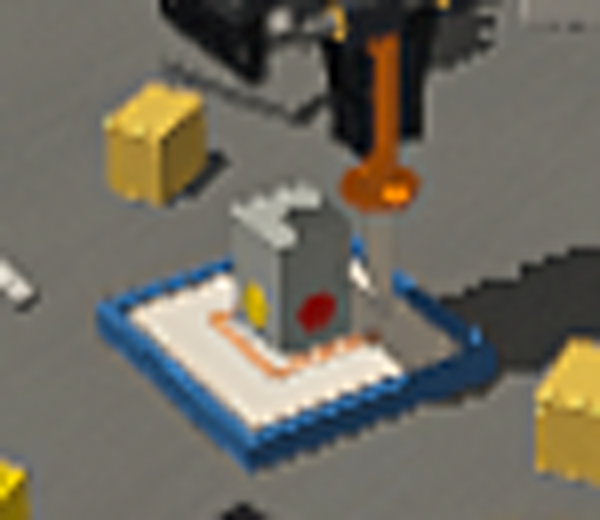

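View pics/s19b.png

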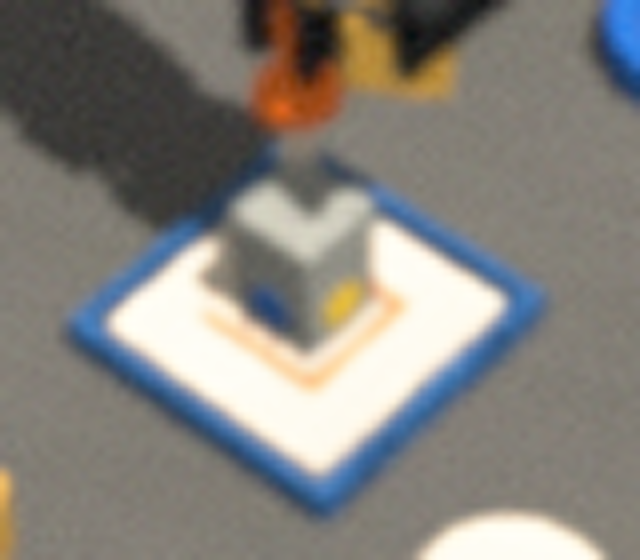

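servo_tool --moves "0.0007 0 0.003 0 0.004 0 0.9;0 0 0.003 0 0 0 0.9;0 0 0.003 0 0 0 0.9;0 0 0.003 0 0 0 0.9;0 0 0 0 0 0 0.9;0 0 0 0 0 0 0.9"

```text
time_s: 52.27
tool_pos: [0.5422, -0.0112, 0.1175]
tool_rot: [179.9, 0.2, 160.0]
force: [-0.6, -0.3, -0.9]
grip_width: 0.0151
```

```bash
python3 seam.py -28 29.5 1.5
```

```text
t 52.27 pos [542.2 -11.2 117.5] yaw 160.0 grip 15.1 F [-0.6 -0.3 -0.9]
turn frac [ 0.004  0.006 -0.005] shift now-frame mm [ 1.  -0.2  2.5] goal-frame mm [ 1.  -0.2  2.6]
```

servo_tool --moves "0.001 0 0.0015 0.004 0.006 0 0.9;0 0 0.0012 0 0 0 0.9;0 0 0 0 0 0 0.9;0 0 0 0 0 0 0.9"

```text
time_s: 52.6
tool_pos: [0.5416, -0.0109, 0.1152]
tool_rot: [-180.0, 0.0, 160.0]
force: [-0.4, 0.2, 0.9]
grip_width: 0.0151
```

```bash
python3 seam.py -28 29.5 1.6
python3 - <<'E'
from h import *
o=[]
c=cam('side'); save('s20.png',cv2.resize(c['img'][180:245,210:285],None,fx=8,fy=8,interpolation=cv2.INTER_CUBIC))
E
```

```text
t 52.60 pos [541.6 -10.9 115.2] yaw 160.0 grip 15.1 F [-0.4  0.2  0.9]
turn frac [-0.001  0.001 -0.005] shift now-frame mm [ 0.3 -0.2  0.4] goal-frame mm [ 0.3 -0.2  0.4]
```

View pics/s20.png

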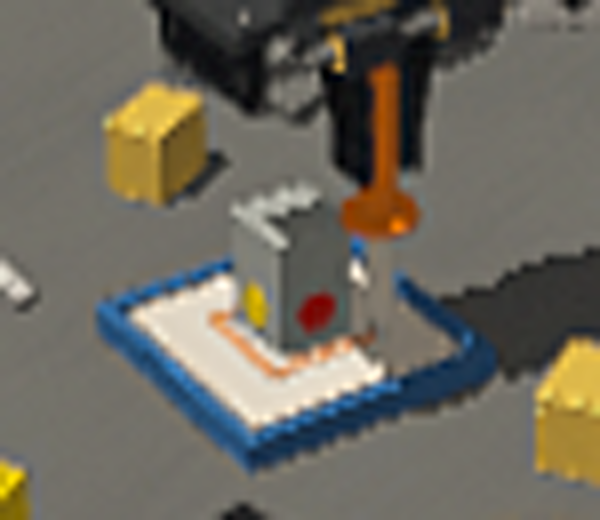

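servo_tool --moves "0 0 0.0005 0 0 0 0.9;0 0 0 0 0 0 0.9;0 0 0 0 0 0 0.9"

```text
time_s: 52.9
tool_pos: [0.5416, -0.0109, 0.115]
tool_rot: [-180.0, 0.0, 160.0]
force: [-0.4, 0.4, 0.5]
grip_width: 0.015
```

```bash
python3 - <<'E'
from h import *
f=[]
for i in range(10): cam('side') if i%1==0 else 0; o=env.get_obs(); f.append(o['force'])
print(np.mean(f,0).round(2),np.std(f,0).round(2))
E
python3 seam.py -28 29.5 1.8
```

```text
[-0.57 -0.07  0.45] [0.34 0.41 0.39]
t 53.40 pos [541.6 -11.  114.9] yaw 160.0 grip 15.2 F [-1.2 -0.  -0.6]
turn frac [-0.001  0.001 -0.005] shift now-frame mm [ 0.3 -0.2  0.3] goal-frame mm [ 0.3 -0.2  0.3]
```

servo_tool --moves "0 0.0015 0 0 0 0 0.9;0 0.0017 0 0 0 0 0.9;0 0.0017 0 0 0 0 0.9;0 0.0017 0 0 0 0 0.9;0 0.0017 0 0 0 0 0.9;0 0.0017 0 0 0 0 0.9"

```text
time_s: 53.9
tool_pos: [0.5454, -0.0024, 0.1149]
tool_rot: [-179.9, 0.1, 159.9]
force: [0.3, -1.1, 1.4]
grip_width: 0.0153
```

```bash
python3 seam.py 0 29.5 1.7
```

```text
t 53.90 pos [545.4  -2.4 114.9] yaw 159.9 grip 15.3 F [ 0.3 -1.1  1.4]
turn frac [-0.005  0.003 -0.007] shift now-frame mm [ 1.  18.5  0.1] goal-frame mm [ 1.  18.5  0.2]
```

servo_tool --moves "0.0005 0.0017 0 0 0 0 0.9;0.0003 0.0017 0.0001 0 0 0 0.9;0 0.0017 0 0 0 0 0.9;0 0.0017 0 0 0 0 0.9;0 0.0017 0 0 0 0 0.9;0 0.0017 0 0 0 0 0.9;0 0.0017 0 0 0 0 0.9;0 0.0017 0 0 0 0 0.9;0 0.0017 0 0 0 0 0.9;0 0.0017 0 0 0 0 0.9"

```text
time_s: 54.73
tool_pos: [0.5512, 0.0156, 0.1148]
tool_rot: [-179.9, 0.1, 159.9]
force: [0.3, -0.8, 0.4]
grip_width: 0.0154
```

```bash
python3 seam.py 0 29.5 1.7
python3 - <<'E'
from h import *
c=cam('side'); save('s21.png',cv2.resize(c['img'][180:245,210:285],None,fx=8,fy=8,interpolation=cv2.INTER_CUBIC))
E
```

```text
t 54.73 pos [551.2  15.6 114.8] yaw 159.9 grip 15.4 F [ 0.3 -0.8  0.4]
turn frac [-0.005  0.003 -0.007] shift now-frame mm [ 0.3 -0.5  0.1] goal-frame mm [ 0.3 -0.5  0.1]
```

View pics/s21.png

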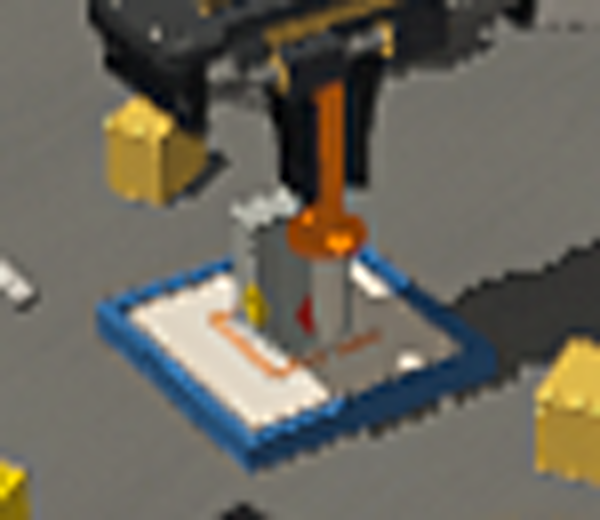

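servo_tool --moves "0.0003 0.0012 0 0 0 0 0.9;0 0.0017 0 0 0 0 0.9;0 0.0017 0 0 0 0 0.9;0 0.0017 0 0 0 0 0.9;0 0.0017 0 0 0 0 0.9;0 0.0017 0 0 0 0 0.9;0 0.0017 0 0 0 0 0.9;0 0.0017 0 0 0 0 0.9;0 0.0017 0 0 0 0 0.9;0 0.0017 0 0 0 0 0.9;0 0.0017 0 0 0 0 0.9;0 0.0017 0 0 0 0 0.9"

```text
time_s: 55.78
tool_pos: [0.5584, 0.0366, 0.1147]
tool_rot: [-179.9, 0.1, 159.9]
force: [-1.6, -0.9, 1.2]
grip_width: 0.015
```

```bash
python3 seam.py 29.5 29.5 1.7
```

```text
t 55.78 pos [558.4  36.6 114.7] yaw 159.9 grip 15.0 F [-1.6 -0.9  1.2]
turn frac [-0.005  0.003 -0.007] shift now-frame mm [-0.   6.9  0. ] goal-frame mm [-0.   6.9  0. ]
```

servo_tool --moves "0 0.0017 0 0 0 0 0.9;0 0.0017 0 0 0 0 0.9;0 0.0017 0 0 0 0 0.9;0 0.001 0 0 0 0 0.9;0 0 0 0 0 0 0.9;0 0 0 0 0 0 0.9"

```text
time_s: 56.28
tool_pos: [0.561, 0.0438, 0.1147]
tool_rot: [-179.9, 0.1, 160.0]
force: [-0.5, -0.7, 0.8]
grip_width: 0.0154
```

```bash
python3 seam.py 29.5 29.5 1.7
python3 - <<'E'
from h import *
c=cam('side'); save('s22.png',cv2.resize(c['img'][180:245,210:285],None,fx=8,fy=8,interpolation=cv2.INTER_CUBIC))
E
```

```text
t 56.28 pos [561.   43.8 114.7] yaw 160.0 grip 15.4 F [-0.5 -0.7  0.8]
turn frac [-0.003  0.003 -0.005] shift now-frame mm [-0.1 -0.8  0. ] goal-frame mm [-0.1 -0.8  0. ]
```

View pics/s22.png

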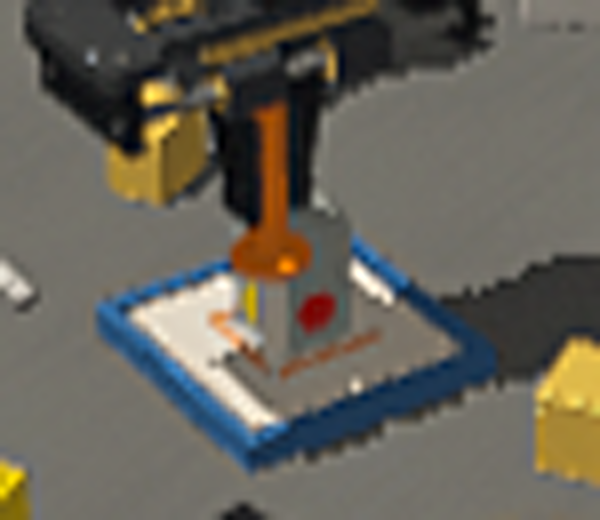

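servo_tool --moves "-0.001 -0.0003 0 0 0 0 0.9;-0.0015 -0.0003 0 0 0 0 0.9;-0.0017 0 0 0 0 0 0.9;-0.0017 0 0 0 0 0 0.9;-0.0017 0 0 0 0 0 0.9;-0.0017 0 0 0 0 0 0.9;-0.0017 0 0 0 0 0 0.9;-0.0017 0 0 0 0 0 0.9;-0.0017 0 0 0 0 0 0.9"

```text
time_s: 57.08
tool_pos: [0.5738, 0.0398, 0.1141]
tool_rot: [-180.0, -0.2, 160.0]
force: [-1.6, 0.7, 1.1]
grip_width: 0.0155
```

```bash
python3 seam.py 29.5 0 1.7
```

```text
t 57.08 pos [573.8  39.8 114.1] yaw 160.0 grip 15.5 F [-1.6  0.7  1.1]
turn frac [-0.    -0.006 -0.004] shift now-frame mm [-16.2  -1.3  -0.6] goal-frame mm [-16.2  -1.4  -0.6]
```

servo_tool --moves "-0.0015 -0.0005 -0.0004 0 -0.003 0 0.9;-0.0017 -0.0005 -0.0003 0 0 0 0.9;-0.0017 -0.0002 -0.0001 0 0 0 0.9;-0.0017 0 -0.0001 0 0 0 0.9;-0.0017 0 -0.0001 0 0 0 0.9;-0.0017 0 -0.0001 0 0 0 0.9;-0.0017 0 -0.0001 0 0 0 0.9;-0.0017 0 -0.0001 0 0 0 0.9;-0.0017 0 -0.0001 0 0 0 0.9"

```text
time_s: 57.83
tool_pos: [0.5894, 0.0327, 0.1155]
tool_rot: [180.0, -0.1, 160.0]
force: [-0.7, 0.4, -0.7]
grip_width: 0.0148
```

```bash
python3 seam.py 29.5 0 1.7;  python3 - <<'E'
from h import *
c=cam('side'); save('s23.png',cv2.resize(c['img'][180:245,210:285],None,fx=8,fy=8,interpolation=cv2.INTER_CUBIC))
c=cam('scene'); save('s23b.png',cv2.resize(c['img'][175:245,215:295],None,fx=8,fy=8,interpolation=cv2.INTER_CUBIC))
E
```

```text
t 57.83 pos [589.4  32.7 115.5] yaw 160.0 grip 14.8 F [-0.7  0.4 -0.7]
turn frac [ 0.    -0.002 -0.004] shift now-frame mm [ 0.9 -0.   0.8] goal-frame mm [ 0.9 -0.   0.8]
```

View pics/s23.png

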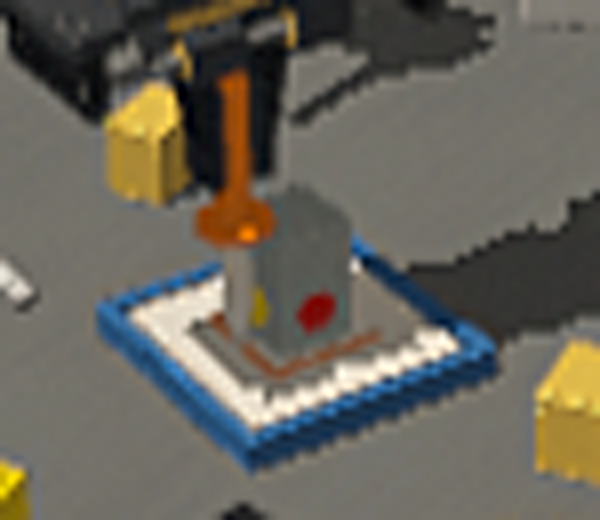

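View pics/s23b.png

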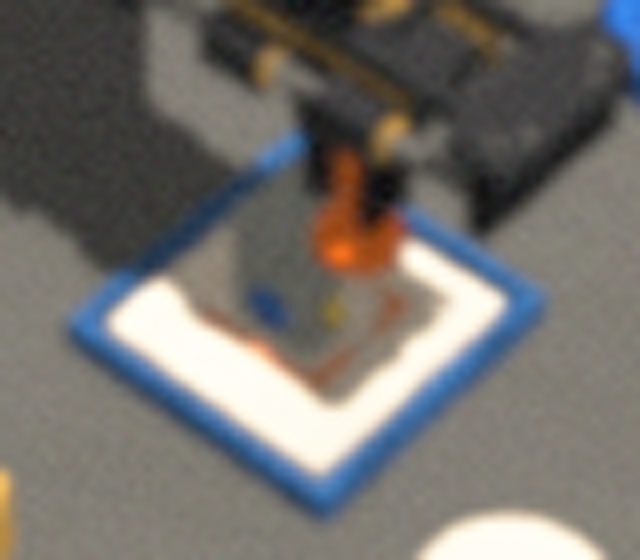

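servo_tool --moves "0 0 0.0008 0 0 0 0.9;0 0 0 0 0 0 0.9;0 0 0 0 0 0 0.9;0 0 0 0 0 0 0.9"

```text
time_s: 58.27
tool_pos: [0.5902, 0.0324, 0.115]
tool_rot: [180.0, 0.0, 160.0]
force: [0.1, -0.1, 0.3]
grip_width: 0.0154
```

```bash
python3 seam.py 29.5 -29.5 1.7
```

```text
t 58.27 pos [590.2  32.4 115. ] yaw 160.0 grip 15.4 F [ 0.1 -0.1  0.3]
turn frac [ 0.001  0.002 -0.005] shift now-frame mm [-27.8   0.1   0.3] goal-frame mm [-27.8   0.    0.3]
```

servo_tool --moves "-0.001 0 0.0003 0 0 0 0.9;-0.0015 0 0 0 0 0 0.9;-0.0017 0 0 0 0 0 0.9;-0.0017 0 0 0 0 0 0.9;-0.0017 0 -0.0001 0 0 0 0.9;-0.0017 0 -0.0001 0 0 0 0.9;-0.0017 0 -0.0001 0 0 0 0.9;-0.0017 0 -0.0001 0 0 0 0.9"

```text
time_s: 58.93
tool_pos: [0.602, 0.0282, 0.1147]
tool_rot: [-180.0, -0.1, 160.0]
force: [-1.3, -0.5, 0.4]
grip_width: 0.0152
```

```bash
python3 seam.py 29.5 -29.5 1.7
```

```text
t 58.93 pos [602.   28.2 114.7] yaw 160.0 grip 15.2 F [-1.3 -0.5  0.4]
turn frac [-0.    -0.003 -0.004] shift now-frame mm [-15.2  -0.   -0. ] goal-frame mm [-15.2  -0.    0. ]
```

servo_tool --moves "-0.0017 0 -0.0001 0 0 0 0.9;-0.0017 0 -0.0001 0 0 0 0.9;-0.0017 0 -0.0001 0 0 0 0.9;-0.0017 0 -0.0001 0 0 0 0.9;-0.0017 0 -0.0001 0 0 0 0.9;-0.0017 0 -0.0001 0 0 0 0.9;-0.0017 0 0 0 0 0 0.9;-0.001 0 0 0 0 0 0.9;0 0 0 0 0 0 0.9;0 0 0 0 0 0 0.9"

```text
time_s: 59.77
tool_pos: [0.6163, 0.0228, 0.1153]
tool_rot: [180.0, -0.0, 160.0]
force: [-1.3, -1.0, 0.0]
grip_width: 0.0152
```

```bash
python3 seam.py 29.5 -29.5 1.7;  python3 - <<'E'
from h import *
c=cam('scene'); save('s24b.png',cv2.resize(c['img'][175:245,215:295],None,fx=8,fy=8,interpolation=cv2.INTER_CUBIC))
E
```

```text
t 59.77 pos [616.3  22.8 115.3] yaw 160.0 grip 15.2 F [-1.3 -1.   0. ]
turn frac [ 0.    -0.002 -0.005] shift now-frame mm [0.1 0.1 0.6] goal-frame mm [0.1 0.1 0.6]
```

View pics/s24b.png

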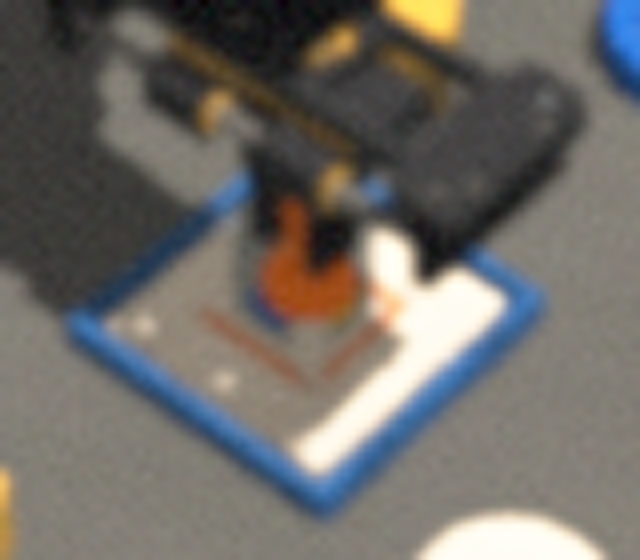

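servo_tool --moves "0 0 0.0006 0 0 0 0.9;0 0 0 0 0 0 0.9;0 0 0 0 0 0 0.9;0 -0.001 0 0 0 0 0.9;0 -0.0015 0 0 0 0 0.9;0 -0.0017 0 0 0 0 0.9;0 -0.0017 0 0 0 0 0.9;0 -0.0017 0 0 0 0 0.9;0 -0.0017 0 0 0 0 0.9;0 -0.0017 0 0 0 0 0.9;0 -0.0017 0 0 0 0 0.9"

```text
time_s: 60.73
tool_pos: [0.6133, 0.0113, 0.1157]
tool_rot: [179.8, 0.2, 160.0]
force: [0.4, 0.9, -0.2]
grip_width: 0.0153
```

```bash
python3 seam.py 0 -29.5 1.7
```

```text
t 60.73 pos [613.3  11.3 115.7] yaw 160.0 grip 15.3 F [ 0.4  0.9 -0.2]
turn frac [ 0.007  0.006 -0.003] shift now-frame mm [  1.1 -17.5   0.9] goal-frame mm [  1.1 -17.5   1. ]
```

servo_tool --moves "0.0003 -0.0015 0.0007 0.004 0.003 0 0.9;0.0003 -0.0017 0.0003 0 0 0 0.9;0 -0.0017 0.0001 0 0 0 0.9;0 -0.0017 0.0001 0 0 0 0.9;0 -0.0017 0.0001 0 0 0 0.9"

```text
time_s: 61.15
tool_pos: [0.6099, 0.0029, 0.1145]
tool_rot: [179.9, 0.1, 160.0]
force: [0.4, 0.6, 0.3]
grip_width: 0.0148
```

```bash
python3 seam.py 0 -29.5 1.7
```

```text
t 61.15 pos [609.9   2.9 114.5] yaw 160.0 grip 14.8 F [0.4 0.6 0.3]
turn frac [ 0.004  0.005 -0.003] shift now-frame mm [ 0.8 -8.5 -0.2] goal-frame mm [ 0.8 -8.5 -0.2]
```

servo_tool --moves "0 -0.0017 0 0 0 0 0.9;0 -0.0017 0 0 0 0 0.9;0 -0.0017 0 0 0 0 0.9;0 -0.0017 0 0 0 0 0.9;0 -0.001 0 0 0 0 0.9;0 0 0 0 0 0 0.9"

```text
time_s: 61.65
tool_pos: [0.6068, -0.0058, 0.1146]
tool_rot: [179.9, 0.1, 160.0]
force: [0.4, 0.1, 0.2]
grip_width: 0.0149
```

```bash
python3 seam.py 0 -29.5 1.7;  python3 - <<'E'
from h import *
c=cam('scene'); save('s25b.png',cv2.resize(c['img'][175:245,215:295],None,fx=8,fy=8,interpolation=cv2.INTER_CUBIC))
E
```

```text
t 61.65 pos [606.8  -5.8 114.6] yaw 160.0 grip 14.9 F [0.4 0.1 0.2]
turn frac [ 0.003  0.005 -0.004] shift now-frame mm [ 0.9  0.8 -0.1] goal-frame mm [ 0.9  0.8 -0.1]
```

View pics/s25b.png

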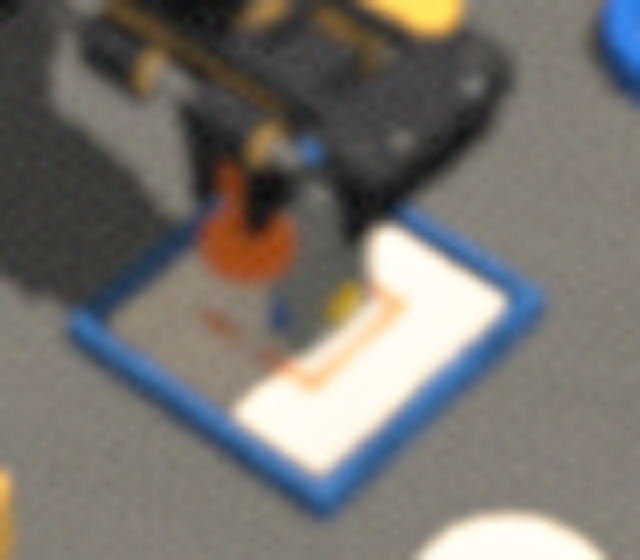

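Mid blue reached (tip near (255,345) on the bead). Continue to the end.

servo_tool --moves "0.0004 -0.0012 0 0 0 0 0.9;0.0003 -0.0016 0.0001 0 0 0 0.9;0 -0.0017 0.0001 0 0 0 0.9;0 -0.0017 0.0001 0 0 0 0.9;0 -0.0017 0.0001 0 0 0 0.9;0 -0.0017 0.0001 0 0 0 0.9;0 -0.0017 0.0001 0 0 0 0.9;0 -0.0017 0.0001 0 0 0 0.9"

```text
time_s: 62.37
tool_pos: [0.6015, -0.0178, 0.1139]
tool_rot: [179.9, 0.2, 160.0]
force: [0.5, 0.6, 0.4]
grip_width: 0.0152
```

```bash
python3 seam.py -28 -29.5 1.7
```

```text
t 62.37 pos [601.5 -17.8 113.9] yaw 160.0 grip 15.2 F [0.5 0.6 0.4]
turn frac [ 0.005  0.006 -0.002] shift now-frame mm [  0.  -14.1  -0.8] goal-frame mm [  0.  -14.1  -0.8]
```

servo_tool --moves "0 -0.0017 -0.0004 0 0 0 0.9;0 -0.0017 -0.0002 0 0 0 0.9;0 -0.0017 0 0 0 0 0.9;0 -0.0017 0 0 0 0 0.9;0 -0.0017 0 0 0 0 0.9;0 -0.0017 0 0 0 0 0.9;0 -0.0015 0 0 0 0 0.9;0 0 0 0 0 0 0.9;0 0 0 0 0 0 0.9;0 0 0 0 0 0 0.9"

```text
time_s: 63.2
tool_pos: [0.5966, -0.0314, 0.1144]
tool_rot: [179.9, 0.1, 160.0]
force: [0.9, -0.0, 0.8]
grip_width: 0.0152
```

```bash
python3 seam.py -28 -29.5 1.7;  python3 - <<'E'
from h import *
c=cam('scene'); save('s26b.png',cv2.resize(c['img'][175:245,215:295],None,fx=8,fy=8,interpolation=cv2.INTER_CUBIC))
E
```

```text
t 63.20 pos [596.6 -31.4 114.4] yaw 160.0 grip 15.2 F [ 0.9 -0.   0.8]
turn frac [ 0.003  0.004 -0.004] shift now-frame mm [-0.1  0.3 -0.3] goal-frame mm [-0.1  0.3 -0.3]
```

View pics/s26b.png

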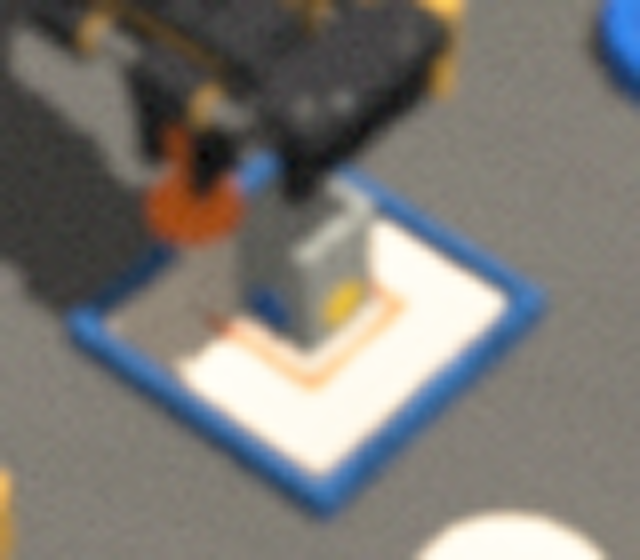

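servo_tool --moves "0 0 0 0 0 0 0.9;0 0 0 0 0 0 0.9;0 0 0 0 0 0 0.9;0 0 -0.005 0 0 0 0.9;0 0 -0.01 0 0 0 0.9;0 0 -0.02 0 0 0 0.9;0 0 -0.02 0 0 0 0.9;0 0 -0.02 0 0 0 0.9;0 0 -0.02 0 0 0 0.9;0 0 -0.01 0 0 0 0.9;0 0 0 0 0 0 0.9;0 0 0 0 0 0 0.9"

```text
time_s: 64.25
tool_pos: [0.5936, -0.0333, 0.2253]
tool_rot: [-179.8, -0.2, 160.0]
force: [-0.2, 0.7, -1.1]
grip_width: 0.0151
```

```bash
python3 go.py .4293 .2291 .222 160
```

```text
t 64.25 pos [593.6 -33.3 225.3] yaw 160.0 grip 15.1 F [-0.2  0.7 -1.1]
turn frac [-0.007 -0.006 -0.001] shift now-frame mm [244.2 190.2   3.3] goal-frame mm [244.1 190.4   3.3]
```

servo_tool --moves "0.009 0.007 0 0 0 0 0.9;0.018 0.014 0 0 0 0 0.9;0.018 0.014 0 0 0 0 0.9;0.018 0.014 0 0 0 0 0.9;0.018 0.014 0 0 0 0 0.9;0.018 0.014 0 0 0 0 0.9;0.018 0.014 0 0 0 0 0.9;0.018 0.014 0 0 0 0 0.9;0.018 0.014 0 0 0 0 0.9;0.018 0.014 0 0 0 0 0.9;0.018 0.014 0 0 0 0 0.9;0.018 0.014 0 0 0 0 0.9;0.012 0.01 0 0 0 0 0.9;0.005 0.004 0 0 0 0 0.9;0 0 0 0 0 0 0.9;0 0 0 0 0 0 0.9"

```text
time_s: 65.58
tool_pos: [0.4146, 0.2217, 0.2045]
tool_rot: [-178.6, -2.0, 160.2]
force: [0.7, -0.3, -1.4]
grip_width: 0.0152
```

```bash
python3 go.py .4293 .2291 .222 160
```

```text
t 65.58 pos [414.6 221.7 204.5] yaw 160.2 grip 15.2 F [ 0.7 -0.3 -1.4]
turn frac [-0.048 -0.071  0.008] shift now-frame mm [-10.7  11.5 -18.2] goal-frame mm [-11.2  11.9 -17.5]
```

servo_tool --moves "-0.004 0.004 -0.004 -0.03 -0.04 0 0.9;-0.003 0.003 0 -0.015 -0.03 0 0.9;-0.001 0.001 0 0 0 0 0.9;0 0 0 0 0 0 0.9;0 0 0 0 0 0 0.9"

```text
time_s: 66.0
tool_pos: [0.4281, 0.2227, 0.2075]
tool_rot: [-180.0, 0.2, 159.8]
force: [-0.7, -0.6, -1.0]
grip_width: 0.0146
```

```bash
python3 go.py .4293 .2291 .2 160
```

```text
t 66.00 pos [428.1 222.7 207.5] yaw 159.8 grip 14.6 F [-0.7 -0.6 -1. ]
turn frac [-0.001  0.005 -0.006] shift now-frame mm [1.1 6.4 7.5] goal-frame mm [1.1 6.4 7.5]
```

servo_tool --moves "0 0.003 0 0 0.004 0 0.9;0.001 0.003 0 0 0 0 0.9;0 0 0 0 0 0 0.9;0 0 0 0 0 0 0.9"

```text
time_s: 66.33
tool_pos: [0.4302, 0.2283, 0.2075]
tool_rot: [-180.0, 0.0, 159.7]
force: [-0.8, -0.5, -0.7]
grip_width: 0.0151
```

```bash
python3 go.py .4293 .2291 .19 160
python3 - <<'E'
from h import *
c=cam('side'); save('s27.png',cv2.resize(c['img'][180:300,190:300],None,fx=5,fy=5))
E
```

```text
t 66.33 pos [430.2 228.3 207.5] yaw 159.7 grip 15.1 F [-0.8 -0.5 -0.7]
turn frac [-0.001  0.    -0.011] shift now-frame mm [ 1.2  0.4 17.5] goal-frame mm [ 1.1  0.4 17.5]
```

View pics/s27.png

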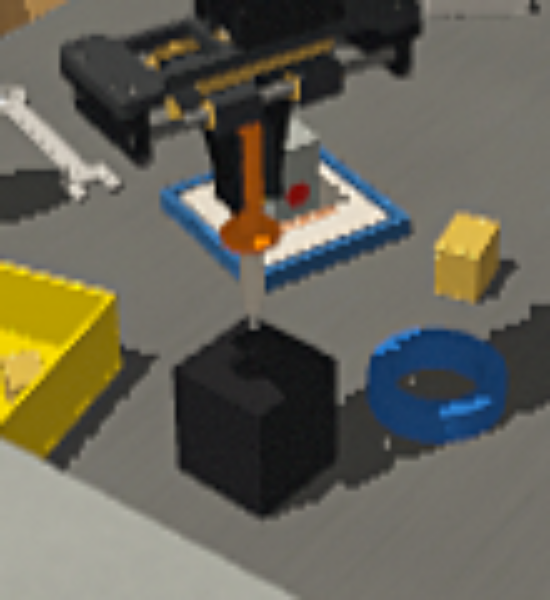

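servo_tool --moves "0.0011 0.0004 0.004 0 0 0 0.9;0 0 0.008 0 0 0 0.9;0 0 0.008 0 0 0 0.9;0 0 0.006 0 0 0 0.9;0 0 0 0 0 0 0.9"

```text
time_s: 66.8
tool_pos: [0.4288, 0.2292, 0.1784]
tool_rot: [-179.9, -0.0, 159.7]
force: [-0.1, -0.3, -0.9]
grip_width: 0.0157
```

```bash
python3 go.py .4293 .2291 .118 160
```

```text
t 66.80 pos [428.8 229.2 178.4] yaw 159.7 grip 15.7 F [-0.1 -0.3 -0.9]
turn frac [-0.002 -0.    -0.01 ] shift now-frame mm [-0.6  0.1 60.4] goal-frame mm [-0.6  0.1 60.4]
```

servo_tool --moves "-0.0005 0 0.006 0 0 0 0.9;0 0 0.01 0 0 0 0.9;0 0 0.01 0 0 0 0.9;0 0 0.006 0 0 0 0.9;0 0 0 0 0 0 0.9"

```text
time_s: 67.22
tool_pos: [0.4287, 0.2285, 0.1421]
tool_rot: [-179.9, -0.1, 159.7]
force: [-0.7, -0.4, -1.8]
grip_width: 0.0154
```

```bash
python3 go.py .4293 .2291 .118 160
```

```text
t 67.22 pos [428.7 228.5 142.1] yaw 159.7 grip 15.4 F [-0.7 -0.4 -1.8]
turn frac [-0.004 -0.003 -0.01 ] shift now-frame mm [-0.4  0.8 24.1] goal-frame mm [-0.4  0.8 24.1]
```

servo_tool --moves "0 0.0006 0.006 0 0 0 0.9;0 0 0.008 0 0 0 0.9;0 0 0.005 0 0 0 0.9;0 0 0.002 0 0 0 0.9;0 0 0 0 0 0 0.9;0 0 0 0 0 0 0.9"

```text
time_s: 67.72
tool_pos: [0.4287, 0.2292, 0.1183]
tool_rot: [-179.9, -0.1, 159.7]
force: [0.2, 0.0, -0.5]
grip_width: 0.0154
```

```bash
python3 go.py .4293 .2291 .118 160
```

```text
t 67.72 pos [428.7 229.2 118.3] yaw 159.7 grip 15.4 F [ 0.2  0.  -0.5]
turn frac [-0.004 -0.005 -0.01 ] shift now-frame mm [-0.6  0.1  0.3] goal-frame mm [-0.6  0.1  0.3]
```

Release and retreat upward.

servo_tool --moves "0 0 0 0 0 0 -0.3;0 0 0 0 0 0 -0.3;0 0 0 0 0 0 -0.3;0 0 0 0 0 0 -0.3;0 0 0 0 0 0 -0.3;0 0 0 0 0 0 -0.3;0 0 0 0 0 0 -0.3;0 0 -0.01 0 0 0 -0.3;0 0 -0.02 0 0 0 -0.3;0 0 -0.02 0 0 0 -0.3;0 0 -0.02 0 0 0 -0.3;0 0 -0.02 0 0 0 -0.3;0 0 -0.02 0 0 0 -0.3;0 0 -0.02 0 0 0 -0.3;0 0 0 0 0 0 -0.3;-0.02 0 0 0 0 0 -0.3;-0.025 0 0 0 0 0 -0.3;-0.025 0 0 0 0 0 -0.3;-0.01 0 0 0 0 0 -0.3;0 0 0 0 0 0 -0.3"

```text
time_s: 69.38
tool_pos: [0.5058, 0.2035, 0.2643]
tool_rot: [179.9, 0.3, 160.0]
force: [0.2, -0.1, 0.5]
grip_width: 0.0563
```

Run:
```python
from unp import *
for n in ['wrist','scene','side']:
    c=cam(n); save(f'f_{n}.png',c['img'])
    if n=='wrist': save('f_jig.png',ortho(c,.45,.7,-.1,.13,.014,2400))
```

```text
(no output)
```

View pics/f_wrist.png

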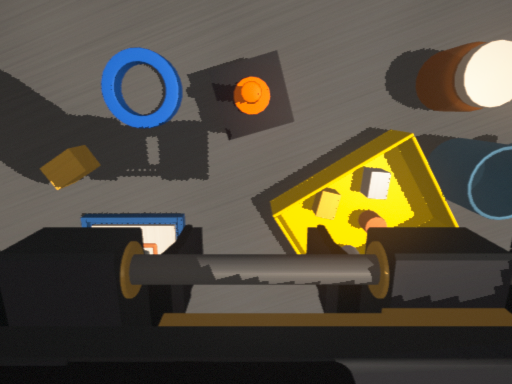

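View pics/f_scene.png

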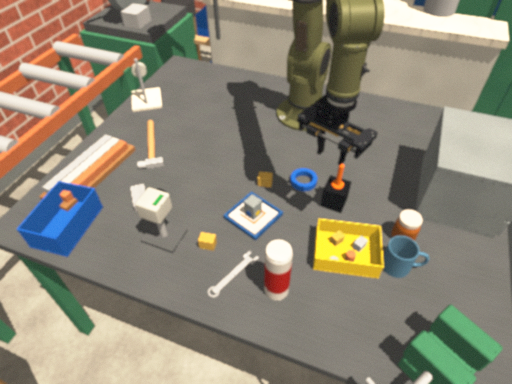

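View pics/f_side.png

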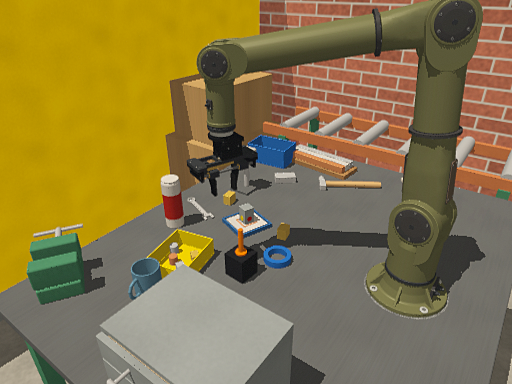

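Run:
```python
from meas import *
A,C=clouds(['scene','side','wrist'])
show('probe top',blob(A,.155,.175,(.38,.48),(.18,.28)))
show('in bin',blob(A,.025,.045,(.54,.68),(.23,.39)))
show('jig post',blob(A,.07,.085,(.5,.65),(-.07,.08)))
c=cam('side'); save('f2.png',cv2.resize(c['img'][200:300,130:300],None,fx=4.5,fy=4.5)); print(env.get_obs()['time_s'],env.get_obs()['tool_pos'])
```

```text
probe top x 0.4267 y 0.2296  w 19 h 18 a 26.6 area 275 z 0.1653
in bin x 0.5790 y 0.2734  w 28 h 44 a 58.0 area 1007 z 0.0342
in bin x 0.5773 y 0.3383  w 27 h 37 a 66.4 area 924 z 0.0342
in bin x 0.5460 y 0.2771  w 12 h 98 a 12.0 area 736 z 0.0349
in bin x 0.6285 y 0.3210  w 28 h 31 a 90.0 area 721 z 0.0337
in bin x 0.6715 y 0.3427  w 12 h 84 a 11.0 area 665 z 0.0353
in bin x 0.6625 y 0.2825  w 27 h 21 a 90.0 area 388 z 0.0327
in bin x 0.6601 y 0.2319  w 32 h 6 a 9.9 area 119 z 0.0344
in bin x 0.6770 y 0.2910  w 14 h 6 a 90.0 area 70 z 0.0367
jig post x 0.5771 y 0.0061  w 39 h 45 a 70.6 area 1283 z 0.0754
69.7333 [0.50366653 0.20530696 0.2649222 ]
```

View pics/f2.png

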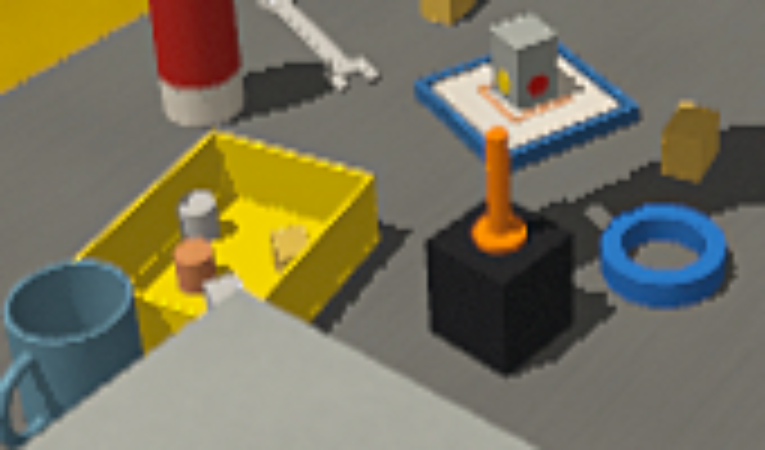

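```bash
python3 -c "
from cell import env
print(env.sign_off())"
```

```text
the job is handed in; nothing more can be done
None
```

I carried out the whole job and handed it in at about 70 s. No verdict is reported, so the results below come from my own checks.

- **Offcuts:** all four offcuts went from the jig into the yellow bin. In the last pictures and depth they stand on its floor, and the larger brass look-alikes were left alone.
- **Dots:** I showed red, then yellow, then blue square to the lens, each held still for at least about a second. I measured the distance only on red, where the dot was 8.8 cm from the lens; the other two were held at nearly the same spot.
- **Seating:** the post foot sits flat in the jig. Its post measured (0.577, 0.006) m, within about 2 mm of the jig's centre, with its top at about 76 mm as expected.
- **Weld:** the probe tip ran round the red, yellow and blue sides at about 2 cm/s, roughly 2.5 mm outside the bead's centre line so the barrel cleared the post. How far the tip was pressed in is worked out from the arm's height, not read directly: about 0.7 to 2.5 mm.
    - The lightest reading I took near a checkpoint was 0.9 mm at mid-yellow. I corrected it there and held briefly.
    - Readings taken part-way along the sides were as low as 0.7 mm.
- **Probe:** it hangs upright in its stand, its top at 165 mm as expected. The gripper was clear of everything.
- **Disagreements:** the wrist camera read about 1.5 to 2 mm to one side compared with where the gripper centred things, so I trusted the gripper. The scene and side cameras also differed by up to about 1 cm on the post foot and jig positions, so I used the wrist camera's positions. I saw no sign of a bystander being moved.

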